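# Put two spice jars away in the sloped tray

### The job

Put the two spice jars that stand between the sink and the sloped wooden tray away in the tray, the reddish-brown one in the left lane and the dark green one in the right lane. Do them one at a time: stand the jar in the upper (front) half of its lane, slide it down along the lane's floor without lifting it until it rests fully against the back stop, let it go, and only then fetch the other. Treat the glass gently (no dropping or shooting it down the slope) and leave the other things on the worktop alone.

Things in the scene. Friction and masses are not known exactly. Their poses are not given: they have to be found in the camera images.
- red_jar_center (a point): reddish-brown filled square glass spice jar with a grey screw cap, 46 x 46 mm, 96 mm tall with its cap (square body to 79 mm, cap 40 mm across above), 0.1 to 0.24 kg; the point is its centre, 48 mm above its underside, z along its height, x and y square to its sides. It starts standing on the worktop (z = 0)
- green_jar_center (a point): dark green filled square glass spice jar with a grey screw cap, 46 x 46 mm, 96 mm tall with its cap (square body to 79 mm, cap 40 mm across above), 0.1 to 0.24 kg; the point is its centre, 48 mm above its underside, z along its height, x and y square to its sides. It starts standing on the worktop (z = 0)
- left_stop (a point): middle of the left lane's back stop, on the stop's front face at floor level. Axes as the tray's: x down the slope to the stop, z square off the floor. The lane is 60 mm clear between rails 15 mm high; its floor runs 205 mm from here up to the open front edge. A seated jar's centre lies at x = -23, y = 0, z = 48 mm in these axes
- right_stop (a point): middle of the right lane's back stop (96 mm right of left_stop), on the stop's front face at floor level. Axes as the tray's: x down the slope to the stop, z square off the floor. The lane is 60 mm clear between rails 15 mm high; its floor runs 205 mm from here up to the open front edge. A seated jar's centre lies at x = -23, y = 0, z = 48 mm in these axes
- tray: fixed light-wood tray with 2 lanes, 180 mm wide, sloping 14 degrees (0.244 rad) down away from the robot and somewhat to its left; origin mid-floor, 40 mm above the worktop, 100 mm up the slope from the stop's face; x down the slope, y left, z square off the floor. Back stop: a board 44 mm high across the low far end. Friction holds a jar on the slope: it must be pushed or drawn down
- red_jar: the reddish-brown jar; origin at the centre of its underside
- green_jar: the dark green jar; origin at the centre of its underside
- mug: white mug with small leaf marks, 92 x 127 x 95 mm, at the back; leave alone
- timer: white round kitchen timer, 58 mm across, 42 mm high, at the back; leave alone
- dish: small white ramekin, 66 mm across, 34 mm high, at the back, behind the tray; leave alone
- empty_jar: empty glass spice jar with a grey cap, 46 x 46 x 96 mm, on the hob; leave alone
- soap: bottle of washing-up liquid, 52 x 86 x 219 mm, at the back beside the sink; leave alone
- glass: clear drinking glass, 81 mm across, 92 mm high, on the hob; leave alone
Not all that is in view belongs to the job. Leave any pink look-alike of the green_jar alone.

How it is judged (in metres and radians):
On the way, in this order (a step that is already met when the one before it is completed fails the run):
1. one jar stands on the floor of its own lane, in the lane's upper half (((y of red_jar_center in the frame of left_stop between -0.01 and 0.01 m and z of red_jar_center in the frame of left_stop between 0.042 and 0.054 m and angle between the z axis of red_jar_center and the z axis of left_stop, either way round below 0.3 rad and angle between red_jar_center's own z axis and vertical below 0.6 rad and x of red_jar_center in the frame of left_stop between -0.195 and -0.105 m and contact force between red_jar and tray above 0.3 N) or (y of green_jar_center in the frame of right_stop between -0.01 and 0.01 m and z of green_jar_center in the frame of right_stop between 0.042 and 0.054 m and angle between the z axis of green_jar_center and the z axis of right_stop, either way round below 0.3 rad and angle between green_jar_center's own z axis and vertical below 0.6 rad and x of green_jar_center in the frame of right_stop between -0.195 and -0.105 m and contact force between green_jar and tray above 0.3 N))), for 0.1 s.
2. that jar has slid down and rests against the back stop (((y of red_jar_center in the frame of left_stop between -0.01 and 0.01 m and z of red_jar_center in the frame of left_stop between 0.042 and 0.054 m and angle between the z axis of red_jar_center and the z axis of left_stop, either way round below 0.12 rad and angle between red_jar_center's own z axis and vertical below 0.6 rad and x of red_jar_center in the frame of left_stop between -0.027 and -0.019 m) or (y of green_jar_center in the frame of right_stop between -0.01 and 0.01 m and z of green_jar_center in the frame of right_stop between 0.042 and 0.054 m and angle between the z axis of green_jar_center and the z axis of right_stop, either way round below 0.12 rad and angle between green_jar_center's own z axis and vertical below 0.6 rad and x of green_jar_center in the frame of right_stop between -0.027 and -0.019 m))), for 0.2 s.
3. the other jar stands on the floor of its own lane, in the upper half, with the first still at the stop ((((y of red_jar_center in the frame of left_stop between -0.01 and 0.01 m and z of red_jar_center in the frame of left_stop between 0.042 and 0.054 m and angle between the z axis of red_jar_center and the z axis of left_stop, either way round below 0.12 rad and angle between red_jar_center's own z axis and vertical below 0.6 rad and x of red_jar_center in the frame of left_stop between -0.027 and -0.019 m) and (y of green_jar_center in the frame of right_stop between -0.01 and 0.01 m and z of green_jar_center in the frame of right_stop between 0.042 and 0.054 m and angle between the z axis of green_jar_center and the z axis of right_stop, either way round below 0.3 rad and angle between green_jar_center's own z axis and vertical below 0.6 rad and x of green_jar_center in the frame of right_stop between -0.195 and -0.105 m and contact force between green_jar and tray above 0.3 N)) or ((y of green_jar_center in the frame of right_stop between -0.01 and 0.01 m and z of green_jar_center in the frame of right_stop between 0.042 and 0.054 m and angle between the z axis of green_jar_center and the z axis of right_stop, either way round below 0.12 rad and angle between green_jar_center's own z axis and vertical below 0.6 rad and x of green_jar_center in the frame of right_stop between -0.027 and -0.019 m) and (y of red_jar_center in the frame of left_stop between -0.01 and 0.01 m and z of red_jar_center in the frame of left_stop between 0.042 and 0.054 m and angle between the z axis of red_jar_center and the z axis of left_stop, either way round below 0.3 rad and angle between red_jar_center's own z axis and vertical below 0.6 rad and x of red_jar_center in the frame of left_stop between -0.195 and -0.105 m and contact force between red_jar and tray above 0.3 N)))), for 0.1 s.
4. both jars rest against the back stop (y of red_jar_center in the frame of left_stop between -0.01 and 0.01 m and z of red_jar_center in the frame of left_stop between 0.042 and 0.054 m and angle between the z axis of red_jar_center and the z axis of left_stop, either way round below 0.12 rad and angle between each of red_jar_center, green_jar_center's own z axis and vertical below 0.6 rad and x of red_jar_center in the frame of left_stop between -0.027 and -0.019 m and y of green_jar_center in the frame of right_stop between -0.01 and 0.01 m and z of green_jar_center in the frame of right_stop between 0.042 and 0.054 m and angle between the z axis of green_jar_center and the z axis of right_stop, either way round below 0.12 rad and x of green_jar_center in the frame of right_stop between -0.027 and -0.019 m), for 0.2 s.
At the end, for the whole second after the job is handed in: The reddish-brown jar stands in the left lane and the dark green one in the right lane, upright on the sloping floor (within 0.12 rad of square to it), at rest, each with its side against the back stop (gap under 4 mm) and within 10 mm of the lane's middle (all of step 4 and linear speed of each of red_jar, green_jar below 0.02 m/s and angular speed of each of red_jar, green_jar below 0.2 rad/s); the robot touches nothing.
It fails at once if the red jar is lifted off, or lowered on to, the lower half of its lane in place of sliding (more than 14 mm off the floor there) (x of red_jar_center in the frame of left_stop between -0.09 and 0 m and y of red_jar_center in the frame of left_stop between -0.03 and 0.03 m and z of red_jar_center in the frame of left_stop between 0.062 and 0.11 m).
It fails at once if the green jar is lifted off, or lowered on to, the lower half of its lane in place of sliding (more than 14 mm off the floor there) (x of green_jar_center in the frame of right_stop between -0.09 and 0 m and y of green_jar_center in the frame of right_stop between -0.03 and 0.03 m and z of green_jar_center in the frame of right_stop between 0.062 and 0.11 m).
It fails at once if a jar is dropped on to its lane or shot down it (over 0.45 m/s within 25 mm of the lane's floor) ((x of red_jar_center in the frame of left_stop between -0.21 and 0 m and y of red_jar_center in the frame of left_stop between -0.03 and 0.03 m and z of red_jar_center in the frame of left_stop between 0.03 and 0.073 m and linear speed of red_jar above 0.45 m/s) or (x of green_jar_center in the frame of right_stop between -0.21 and 0 m and y of green_jar_center in the frame of right_stop between -0.03 and 0.03 m and z of green_jar_center in the frame of right_stop between 0.03 and 0.073 m and linear speed of green_jar above 0.45 m/s)).
It fails at once if one of the other loose things is disturbed (moved more than 20 mm) (distance of any of mug, timer, dish, empty_jar, soap, glass from where it was at the start of the episode above 0.02 m).
It also fails if it takes over 64 s, if anything falls off the work surface, if the arm or the gripper's body presses on something with over 40 N, if the wrist force passes 120 N, or if a joint passes its speed limit or range.

### The arm

A 6-joint arm with a two-finger parallel gripper is mounted at the origin on a cart in front of the work surface, level with it; the furniture and walls round the work are solid. World frame = base frame: x ahead of the robot, y to its left, z up, the work surface at z = 0. Lengths are in m, angles in degrees, forces in N, time in s.
With the tool pointing down it reaches from about 0.3 to 0.75 m from the base axis. Payload 8.5 kg.
Tool frame: the origin (TCP) lies on the centre line of the jaws, within the pads' length; the fingertips stand 17 mm ahead of it and the grasp point (between the pads) lies 2 mm behind it; z points along the fingers, y is the direction in which the jaws open and shut (so a half turn about z gives the same grasp; the last joint's range is limited). The gripper opens to 85 mm and grips with 20 to 120 N. Pads are 22 mm wide; open, the fingers measure 114 mm over their backs; the gripper's body (76 mm by 85 mm) begins 54 mm behind the grasp point. The pads swing forward as they close: fully open they stand 13 mm farther back than shut.
Start: joints at [-81.32, 21.807, 74.336, -0, 83.858, -12.336], TCP at [0.197, -0.513, 0.248] pointing down, gripper open.
Joint ranges: [-178.18, 178.18], [-50.72, 133.34], [12.68, 142.11], [-81.47, 261.47], [9.98, 163.14], [-165.26, 165.26]. Speed limits (degrees/s): [136.94, 136.94, 180, 180, 180, 180].

### API

Orientations are given as a 3x3 rotation matrix whose columns are the frame's x, y, z axes.
In Python, from rig import env, imaging, close_job gives the robot as it stands.
- The arm moves only by the tool step_arm, never from a script. Its argument "steps" is one flat list of numbers, 7 for each row, row after row: the opening, from 0 (shut) to 1 (fully open), then the shift along the tool's x, y, z as a fraction of full scale, then the turn, a rotation vector about the tool's x, y, z as a fraction of full scale. A call has 1 to 10 rows; each row is the pose to reach, as a shift and turn from the pose commanded when the call began, along the tool's axes at that moment; what a row does not reach only later rows make up. Full scale, the value 1, is 0.3 m for a shift and 45 degrees for a turn. A row lasts 1/10 s, in which the tool goes at most 50 mm and 8.59 degrees, less where a joint would pass 70% of its speed; a pose out of reach is approached as far as the arm can. A call with a number of a shift or a turn outside -1 to 1 is refused whole. A call with a gripper value outside its range is refused whole. The fingers move at their own pace and stop on an object; "grip_force" is the grip in N (left out, the last holds). Time passes only in rows, so rows that repeat a pose let the fingers close. It gives the time, the measured TCP pose, the force and the opening at its end, in the units of the state.
- env.observe(): the state, without advancing time (a new reading comes with each control period).
- imaging.get_image(name): name is "scene" or "top" or "wrist"; returns (picture, depth): 480x640x3 uint8, blue, green, red; 480x640 float32, m along the optical axis (not along the pixel's ray), 0 where there is no reading.
- imaging.get_calibration(name): a dict with "camera_matrix" (3x3 intrinsics, pixels), "k1" (the pictures are not rectified: a ray, as slopes to the right and down, at radius r is drawn at 1 + k1 r^2 times it, then the intrinsics apply), "world_from_camera" (4x4, takes a point from camera to world coordinates). Camera axes: x right, y down, z forward; pixel columns grow to the right and rows downward; lengths in m; the calibration is good to about 2 mm. A picture is of the moment at which its call begins: read the wrist's pose just before it. get_calibration takes no time and is no camera call; for the wrist camera it gives the pose at the moment of the call.
- close_job(): hands the job in, once; it reports no verdict.
Trained networks look in the newest picture that a camera, given by its name, has taken for a name from the list of things; names that differ only in an ending like _2 or _b are one class to them, and where a whole thing is asked for, a point or a joint stands for the part that bears it (a point fixed in the world has none). Each returns a list of dicts, best first, with "score" (0 to 1); they miss things now and then, are a little off and sometimes report something else, mostly with a low value. They report only what shows in the picture. A call takes as long as a camera call. They do not tell look-alikes from the thing itself.
- imaging.spot_in(camera, target): "pixel" ([column, row] in pixels, amid what is visible of it).
- imaging.regions_of(camera, target): "mask" (480x640 bool, what is visible of it) and "pixel" ([column, row] in pixels, amid what is visible of it).
- imaging.pinpoint(camera, target): "pixel" ([column, row] in pixels: a listed point, or the origin of a listed thing).
The state is a dict: "time_s": time; "q": joint angles; "qvel": joint speeds; "joint_efforts": joint torques, N m; "position": TCP position; "tool_rot": TCP orientation; "ft_force": force on the tool from outside, world axes, zero at the start; "wrist_torque": the same for the moment, N m; "grip_width": finger opening in m.
Only numpy, scipy, OpenCV 4.12 (cv2) and the standard library are available. Lean on these libraries where they do the work, as an engineer would, in place of code of your own. Each camera call takes 0.05 s, during which the arm holds its last target.

## Working session

There is one attempt and no reset: what is moved stays moved. The work goes in short steps, Python scripts to look and compute and a tool call to move; the robot and the scene stay as the last step left them, time stands still between calls to the robot, and variables do not carry over. Pictures are saved under pics/ and viewed, and the job is handed in when it is done.

Besides the shell and the picture viewer there is one more tool, called as name(argument=value, ...) on one line, values as JSON. step_arm: Moves the arm, as the interface text tells. Shift numbers are shares of 0.3 m and turn numbers shares of 45 degrees, none past 1 either way. Its arguments: {"type":"object","properties":{"steps":{"type":"array","items":{"type":"number"}},"grip_force":{"type":"number"}},"required":["steps"]}

```bash
ls; mkdir -p pics; python3 - <<'E'
from rig import env, imaging
import cv2
print(env.observe())
for n in ("scene","top","wrist"):
    im,d=imaging.get_image(n); cv2.imwrite(f"pics/{n}0.png",im); print(n,imaging.get_calibration(n))
E
```

```text
pics
{'time_s': 0.0, 'q': array([-8.13206776e+01,  2.18393039e+01,  7.43877190e+01, -7.72476416e-04,
        8.38572746e+01, -1.23367675e+01]), 'qvel': array([ 0.08474354, -0.07103474, -0.0927959 , -0.04546863,  0.06162654,
       -0.00753722]), 'joint_efforts': array([-1.22624324e-04, -4.48459911e+01, -2.31272060e+01, -1.91115578e-04,
        4.85102821e-03,  1.74555572e-05]), 'position': array([ 0.19718793, -0.51312756,  0.24771011]), 'tool_rot': array([[ 9.33479267e-01,  3.58631291e-01, -2.35271768e-04],
       [ 3.58631242e-01, -9.33478186e-01,  1.45239743e-03],
       [ 3.01254103e-04, -1.44015869e-03, -9.99998918e-01]]), 'ft_force': array([ 0.17135368, -0.27996387,  0.32061984]), 'wrist_torque': array([ 0.01965207, -0.06306963,  0.05139509]), 'grip_width': 0.08524585735998147}
scene {'camera_matrix': array([[608.97896055,   0.        , 314.1254058 ],
       [  0.        , 608.97896055, 240.00982534],
       [  0.        ,   0.        ,   1.        ]]), 'k1': -0.016067359378907728, 'world_from_camera': array([[-4.00425707e-01, -5.06936433e-01,  7.63331321e-01,
        -5.4039635
[... 509 characters left out ...]
, -0.97666404,  0.2146776 ,  0.33664701],
       [-0.99997581, -0.00565619,  0.00404858,  0.13667315],
       [-0.00273985, -0.21469829, -0.97667658,  1.24631186],
       [ 0.        ,  0.        ,  0.        ,  1.        ]])}
wrist {'camera_matrix': array([[400.79300032,   0.        , 322.59253772],
       [  0.        , 400.79300032, 240.81182403],
       [  0.        ,   0.        ,   1.        ]]), 'k1': -0.06613486963524756, 'world_from_camera': array([[ 0.35914261, -0.90015431, -0.24645244,  0.25947734],
       [-0.93328212, -0.34668741, -0.09376741, -0.49050776],
       [-0.00103682,  0.26368553, -0.96460814,  0.37268291],
       [ 0.        ,  0.        ,  0.        ,  1.        ]])}
```

View pics/scene0.png

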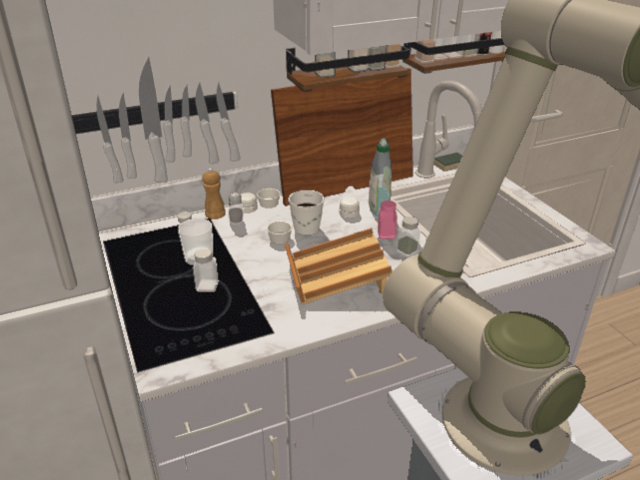

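View pics/top0.png

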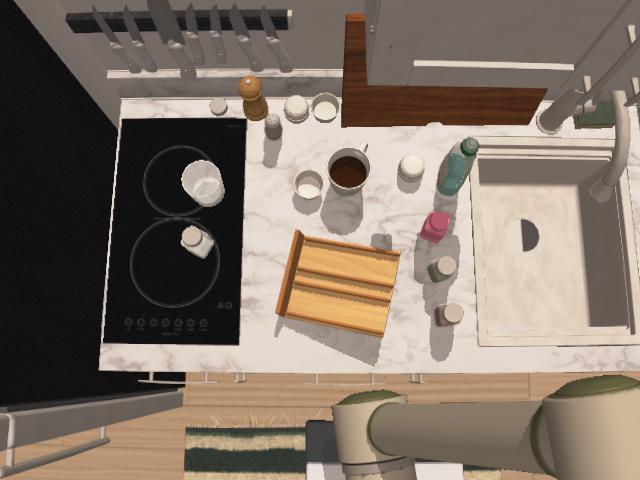

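View pics/wrist0.png

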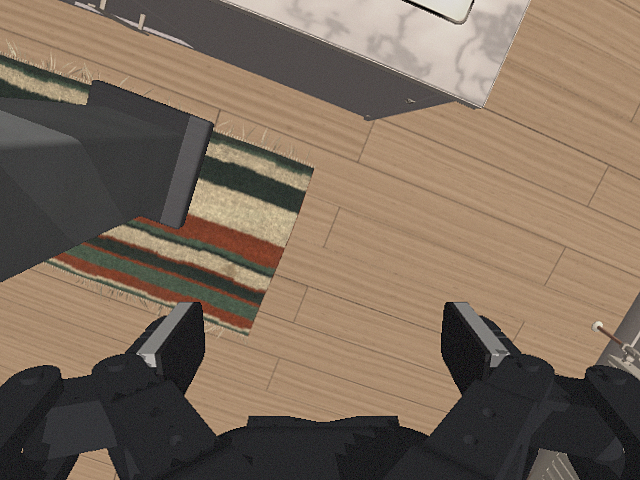

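```bash
cat > h.py <<'E'
from rig import env, imaging
import numpy as np, cv2
def rays(cal,px):
    K=cal["camera_matrix"];k=cal["k1"]
    px=np.asarray(px,float).reshape(-1,2)
    u=cv2.undistortPoints(px.reshape(-1,1,2),K,np.array([k,0,0,0,0.])).reshape(-1,2)
    return np.c_[u,np.ones(len(u))]
def pts(cal,px,depth):
    r=rays(cal,px)*np.asarray(depth,float).reshape(-1,1)
    T=cal["world_from_camera"]; return r@T[:3,:3].T+T[:3,3]
def atz(cal,px,z):
    T=cal["world_from_camera"];d=rays(cal,px)@T[:3,:3].T;o=T[:3,3]
    return o+d*((z-o[2])/d[:,2:3])
def cloud(cal,d,mask=None):
    m=(d>0) if mask is None else (d>0)&mask
    v,u=np.nonzero(m); return pts(cal,np.c_[u,v],d[v,u]),np.c_[u,v]
def crop(im,x0,y0,x1,y1,s,name):
    cv2.imwrite(name,cv2.resize(im[y0:y1,x0:x1],None,fx=s,fy=s,interpolation=cv2.INTER_CUBIC))
def tri(c1,p1,c2,p2):
    A=[];b=[]
    for c,p in((c1,p1),(c2,p2)):
        T=c["world_from_camera"];d=(rays(c,p)@T[:3,:3].T)[0];d/=np.linalg.norm(d)
        P=np.eye(3)-np.outer(d,d);A.append(P);b.append(P@T[:3,3])
    A=np.vstack(A);b=np.hstack(b);x=np.linalg.lstsq(A,b,rcond=None)[0];return x,np.linalg.norm(A@x-b)
E
python3 - <<'E'
from h import *
np.set_printoptions(precision=4,suppress=True)
im,d=imaging.get_image("top");c=imaging.get_calibration("top")
crop(im,260,160,500,360,3.3,"pics/topc.png")
for n in ("red_jar","green_jar","tray"):
    for r in imaging.regions_of("top",n)[:3]:
        P,uv=cloud(c,d,r["mask"]); 
        print(n,r["score"],r["pixel"],len(P),np.percentile(P,[2,50,98],axis=0).round(3).tolist())
for n in ("red_jar_center","green_jar_center","left_stop","right_stop","tray"):
    for r in imaging.pinpoint("top",n)[:3]: print(n,r)
E
```

```text
red_jar 0.63 [448.2, 315.8] 649 [[0.424, -0.145, 0.011], [0.443, -0.117, 0.091], [0.467, -0.102, 0.1]]
green_jar 0.73 [433.2, 228.4] 613 [[0.609, -0.122, 0.013], [0.624, -0.101, 0.077], [0.653, -0.081, 0.099]]
green_jar 0.64 [442.5, 269.0] 627 [[0.517, -0.135, 0.013], [0.536, -0.108, 0.079], [0.559, -0.091, 0.099]]
tray 0.79 [338.3, 285.3] 9602 [[0.417, -0.012, 0.016], [0.509, 0.097, 0.046], [0.605, 0.21, 0.074]]
red_jar_center {'pixel': [448.4, 314.9], 'score': 0.83}
green_jar_center {'pixel': [433.1, 222.5], 'score': 0.8}
green_jar_center {'pixel': [444.1, 269.8], 'score': 0.71}
left_stop {'pixel': [289.4, 295.7], 'score': 0.81}
right_stop {'pixel': [301.7, 254.4], 'score': 0.77}
tray {'pixel': [338.6, 286.2], 'score': 0.94}
```

View pics/topc.png

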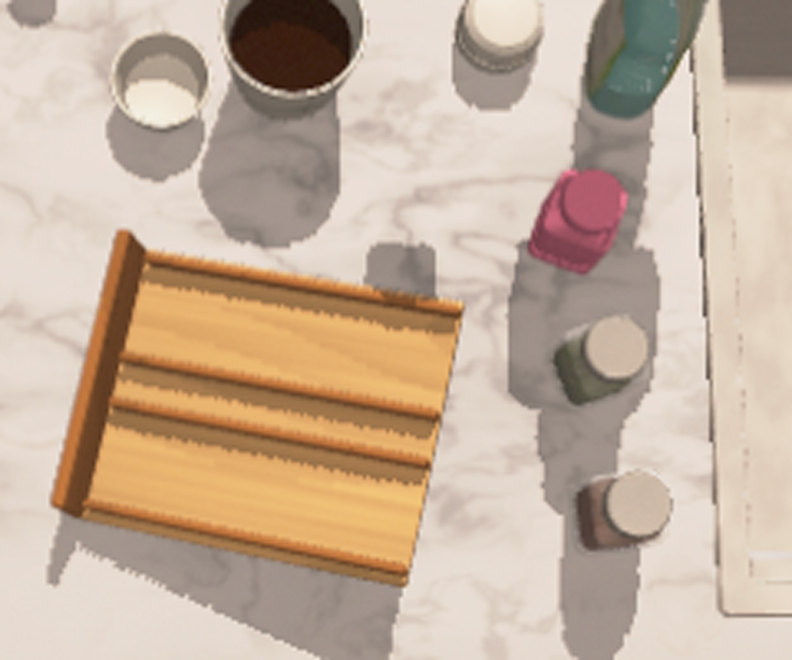

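```bash
cat > tray.py <<'E'
from h import *
np.set_printoptions(precision=4,suppress=True)
from scipy.optimize import minimize
def frame(yaw):
    a=np.radians(14); h=np.array([np.cos(yaw),np.sin(yaw),0])
    x=h*np.cos(a)-np.array([0,0,np.sin(a)]); z=h*np.sin(a)+np.array([0,0,np.cos(a)])
    return np.c_[x,np.cross(z,x),z]
def analyse(cam):
    im,d=imaging.get_image(cam);c=imaging.get_calibration(cam)
    r=imaging.regions_of(cam,"tray")[0]
    P,uv=cloud(c,d,cv2.erode(r["mask"].astype(np.uint8),np.ones((3,3)))>0)
    pin={n:imaging.pinpoint(cam,n) for n in("left_stop","right_stop","tray")}
    for n,l in pin.items():
        if l:
            z=0.04 if n=="tray" else 0.0158
            print(cam,n,l[0]["score"],l[0]["pixel"],atz(c,l[0]["pixel"],z)[0])
    # robust plane
    rng=np.random.default_rng(0);best=0
    for _ in range(1500):
        a,b,e=P[rng.integers(len(P),size=3)];n=np.cross(b-a,e-a);l=np.linalg.norm(n)
        if l<1e-5: continue
        n/=l; n*=np.sign(n[2])
        if n[2]<0.93: continue
        s=(abs((P-a)@n)<.0025).sum()
        if s>best: best=s;N=n;A=a
    for _ in range(3):
        I=abs((P-A)@N)<.003;A=P[I].mean(0);N=np.linalg.svd(P[I]-A)[2][2];N*=np.sign(N[2])
    print(cam,"plane",N,"slope",np.degrees(np.arccos(N[2])),"yaw",np.degrees(np.arctan2(N[1],N[0])),I.sum(),len(P))
    return P,A,N,im,c,d
E
python3 - <<'E'
from tray import *
P,A,N,im,c,d=analyse("top")
h=(P-A)@N
# rail tops: 10..20mm
R=P[(h>.009)&(h<.02)]
best=None
for yw in np.radians(np.arange(60,110,.25)):
    F=frame(yw);q=(R-A)@F
    H=np.histogram(q[:,1],bins=np.arange(-.15,.15,.002))[0]; s=(H.astype(float)**2).sum()
    if best is None or s>best[0]: best=(s,yw)
yw=best[1];print("yaw",np.degrees(yw))
F=frame(yw);q=(R-A)@F
H,e=np.histogram(q[:,1],bins=np.arange(-.15,.15,.003))
print([(round(b,3),n) for b,n in zip(e,H) if n>15])
q=(P-A)@F
H,e=np.histogram(q[:,0],bins=np.arange(-.2,.2,.003)); 
S=q[(h>.025)]; print("stop pts x",np.percentile(S[:,0],[2,10,50,90,98]),"h",np.percentile(S[:,2],[5,50,95]),len(S), "y",np.percentile(S[:,1],[1,99]))
fl=q[abs(h)<.003];print("floor x",np.percentile(fl[:,0],[.3,1,99,99.7]),"A",A)
print("origin by A at z", A)
# jars
for n in ("red_jar","green_jar"):
    for r in imaging.regions_of("top",n):
        J,uv=cloud(c,d,r["mask"]);C=J[J[:,2]>.092]
        (cx,cy),rad=cv2.minEnclosingCircle(C[:,:2].astype(np.float32))
        B=J[(J[:,2]<.09)]
        print(n,r["score"],"cap",cx,cy,rad,np.median(C[:,2]),len(C),C[:,:2].mean(0))
E
```

```text
top left_stop 0.83 [289.9, 293.2] [0.4945 0.1973 0.0158]
top right_stop 0.75 [301.7, 255.8] [0.5746 0.1734 0.0158]
top tray 0.87 [340.0, 283.5] [0.5122 0.093  0.04  ]
top plane [0.0529 0.2335 0.9709] slope 13.853671506736285 yaw 77.24160185443893 5504 8881
yaw 77.25
[(np.float64(-0.087), np.int64(61)), (np.float64(-0.084), np.int64(151)), (np.float64(-0.081), np.int64(60)), (np.float64(-0.021), np.int64(105)), (np.float64(-0.018), np.int64(148)), (np.float64(-0.015), np.int64(50)), (np.float64(0.009), np.int64(114)), (np.float64(0.012), np.int64(150)), (np.float64(0.015), np.int64(50)), (np.float64(0.075), np.int64(109)), (np.float64(0.078), np.int64(158)), (np.float64(0.081), np.int64(58))]
stop pts x [0.1044 0.1051 0.1065 0.1104 0.1117] h [0.0274 0.0411 0.0462] 465 y [-0.085   0.0836]
floor x [-0.0998 -0.0986  0.1046  0.106 ] A [0.5082 0.0882 0.0426]
origin by A at z [0.5082 0.0882 0.0426]
red_jar 0.75 cap 0.4474664032459259 -0.1262352615594864 0.020254310220479965 0.09578907478495324 297 [ 0.4474 -0.1249]
green_jar 0.93 cap 0.6331295371055603 -0.10734906792640686 0.020040098577737808 0.0955312909737639 258 [ 0.6329 -0.1065]
green_jar 0.75 cap 0.542846143245697 -0.11652401834726334 0.0199598278850317 0.09584468521979217 278 [ 0.5421 -0.1163]
```

```bash
cat >> h.py <<'E'
from scipy.spatial.transform import Rotation as Ro
def rotdown(yaw):  # tool x at yaw(deg), z down
    a=np.radians(yaw);x=np.array([np.cos(a),np.sin(a),0]);z=np.array([0,0,-1.]);return np.c_[x,np.cross(z,x),z]
def plan(p,R=None):
    s=env.observe();R0=s["tool_rot"];sh=R0.T@(np.asarray(p)-s["position"])/.3
    w=np.zeros(3) if R is None else Ro.from_matrix(R0.T@R).as_rotvec(degrees=True)/45
    print("t",round(s["time_s"],2),"row",np.r_[sh,w].round(4).tolist(),"rows>=",max(np.linalg.norm(sh)*6,np.linalg.norm(w)*45/8.59).round(1))
E
python3 -c "
from h import *
plan([.447,-.126,.29],rotdown(90))
plan([.197+.16,-.513+.25,.27],rotdown(56))"
```

```text
t 0.95 row [1.2402, -0.9069, -0.1389, -0.0, -0.0001, -1.533] rows>= 9.3
t 0.95 row [0.7964, -0.5882, -0.0722, -0.0, -0.0, -0.7775] rows>= 6.0
```

step_arm(steps=[0.75, 0.8, -0.6, -0.07, 0, 0, -0.8, 0.75, 0.8, -0.6, -0.07, 0, 0, -0.8, 0.75, 0.8, -0.6, -0.07, 0, 0, -0.8, 0.75, 0.8, -0.6, -0.07, 0, 0, -0.8, 0.75, 0.8, -0.6, -0.07, 0, 0, -0.8, 0.75, 0.8, -0.6, -0.07, 0, 0, -0.8], grip_force=25)

```text
time_s: 1.55
position: [0.357, -0.2581, 0.2696]
tool_rot: [[0.544, 0.839, 0.0], [0.839, -0.544, -0.0], [-0.0, 0.001, -1.0]]
ft_force: [0.9, -0.5, -0.2]
grip_width: 0.0638
```

```bash
python3 -c "
from h import *
plan([.447,-.126,.28],rotdown(90))"
```

```text
t 1.55 row [0.5328, 0.0123, -0.0346, 0.0007, 0.0004, -0.7324] rows>= 3.8
```

step_arm(steps=[0.75, 0.53, 0.012, -0.035, 0, 0, -0.73, 0.75, 0.53, 0.012, -0.035, 0, 0, -0.73, 0.75, 0.53, 0.012, -0.035, 0, 0, -0.73, 0.75, 0.53, 0.012, -0.035, 0, 0, -0.73, 0.75, 0.53, 0.012, -0.035, 0, 0, -0.73, 0.75, 0.53, 0.012, -0.035, 0, 0, -0.73])

```text
time_s: 2.15
position: [0.4457, -0.1289, 0.2797]
tool_rot: [[0.006, 1.0, -0.0], [1.0, -0.006, -0.0], [-0.0, -0.0, -1.0]]
ft_force: [-0.3, -0.1, 0.5]
grip_width: 0.0641
```

```bash
python3 - <<'E'
from h import *
np.set_printoptions(precision=4,suppress=True)
print(env.observe()["position"])
im,d=imaging.get_image("wrist");c=imaging.get_calibration("wrist")
cv2.imwrite("pics/w1.png",im);np.savez("w1.npz",d=d)
for n in ("red_jar","green_jar"):
    for r in imaging.regions_of("wrist",n)[:3]:
        J,uv=cloud(c,d,r["mask"]);C=J[J[:,2]>.092]
        print(n,r["score"],r["pixel"],len(C))
        if len(C)<20: continue
        (cx,cy),rad=cv2.minEnclosingCircle(C[:,:2].astype(np.float32))
        print("cap",cx,cy,rad,np.median(C[:,2]))
for n in ("red_jar_center","green_jar_center","red_jar","green_jar"):
    for r in imaging.pinpoint("wrist",n)[:3]: print(n,r,atz(c,r["pixel"],.048 if "center" in n else 0)[0])
E
```

```text
[ 0.4457 -0.1289  0.2797]
red_jar 0.7 [325.6, 206.2] 1860
cap 0.4489980638027191 -0.12878812849521637 0.01978513039648533 0.0940940606564456
green_jar 0.86 [533.7, 186.5] 1764
cap 0.6349406242370605 -0.10949569940567017 0.020376471802592278 0.09429375071795196
green_jar 0.72 [436.3, 194.5] 1859
cap 0.5433127880096436 -0.11949075758457184 0.019879743456840515 0.09423188817937878
green_jar_center {'pixel': [432.1, 194.4], 'score': 0.87} [ 0.544  -0.1185  0.048 ]
green_jar_center {'pixel': [530.9, 184.1], 'score': 0.59} [ 0.6342 -0.1091  0.048 ]
green_jar {'pixel': [506.6, 179.9], 'score': 0.9} [ 0.6334 -0.1111  0.    ]
green_jar {'pixel': [420.3, 189.9], 'score': 0.7} [ 0.5448 -0.1213  0.    ]
green_jar {'pixel': [431.7, 195.6], 'score': 0.64} [ 0.5569 -0.1272  0.    ]
```

View pics/w1.png

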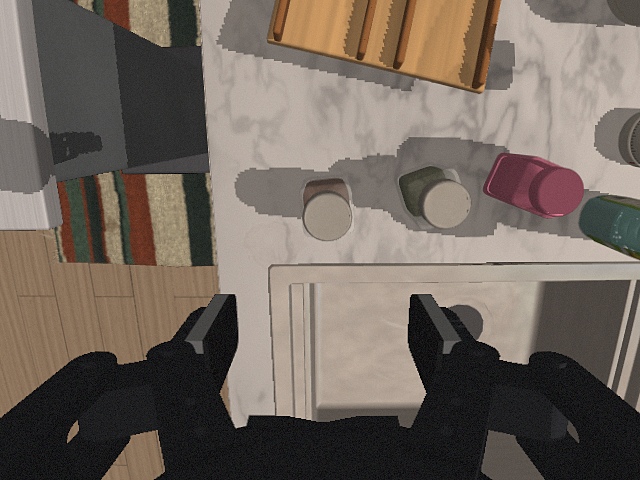

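```bash
python3 - <<'E'
from h import *
im=cv2.imread("pics/w1.png");crop(im,280,150,490,260,3.8,"pics/w1c.png")
c=imaging.get_calibration("wrist");d=np.load("w1.npz")["d"]
P,uv=cloud(c,d)
for n,cc in(("red",(.4482,-.1275)),("green",(.543,-.118))):
    for lo,hi in((.015,.072),(.072,.083)):
        J=P[(np.hypot(P[:,0]-cc[0],P[:,1]-cc[1])<.04)&(P[:,2]>lo)&(P[:,2]<hi)]
        # minimal-area side fit
        r=cv2.minAreaRect(J[:,:2].astype(np.float32)) ;print(n,lo,len(J),r)
        # face normals from far (+y) side: 
E
```

```text
red 0.015 849 ((0.4491175413131714, -0.1277986764907837), (0.04509606957435608, 0.045251697301864624), 5.895409107208252)
red 0.072 277 ((0.44901350140571594, -0.12617242336273193), (0.04108556732535362, 0.03719998523592949), 3.0659077167510986)
green 0.015 1310 ((0.5433013439178467, -0.11848948895931244), (0.04520310461521149, 0.04456984996795654), 20.753965377807617)
green 0.072 377 ((0.535649836063385, -0.11395398527383804), (0.04747253283858299, 0.027345752343535423), 60.71080017089844)
```

View pics/w1c.png

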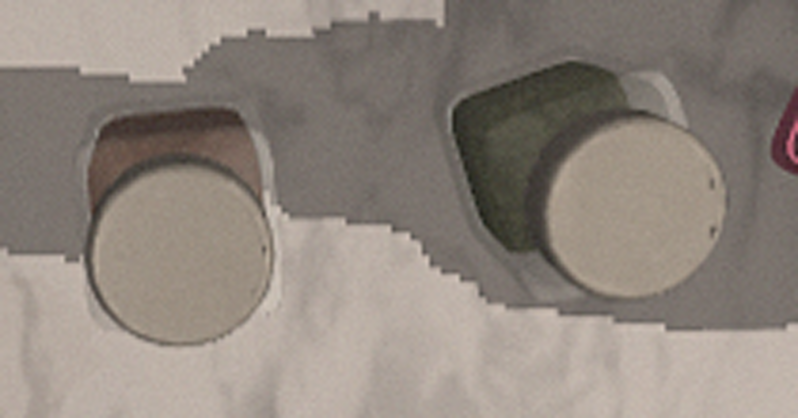

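```bash
python3 -c "
from h import *
plan([.4487,-.1278,.14],rotdown(95.9))
plan([.4487,-.1278,.054],rotdown(95.9))"
```

```text
t 2.5 row [0.0043, 0.0101, 0.4659, -0.0001, 0.0, -0.1364] rows>= 2.8
t 2.5 row [0.0043, 0.0101, 0.7526, -0.0001, 0.0, -0.1364] rows>= 4.5
```

step_arm(steps=[0.75, 0.0043, 0.0101, 0.15, 0, 0, -0.136, 0.75, 0.0043, 0.0101, 0.3, 0, 0, -0.136, 0.75, 0.0043, 0.0101, 0.43, 0, 0, -0.136, 0.75, 0.0043, 0.0101, 0.53, 0, 0, -0.136, 0.75, 0.0043, 0.0101, 0.62, 0, 0, -0.136, 0.75, 0.0043, 0.0101, 0.7, 0, 0, -0.136, 0.75, 0.0043, 0.0101, 0.752, 0, 0, -0.136, 0.75, 0.0043, 0.0101, 0.752, 0, 0, -0.136, 0.75, 0.0043, 0.0101, 0.752, 0, 0, -0.136])

```text
time_s: 3.4
position: [0.4491, -0.1275, 0.0545]
tool_rot: [[-0.104, 0.995, 0.0], [0.995, 0.104, -0.0], [-0.0, 0.0, -1.0]]
ft_force: [0.2, -0.5, 0.4]
grip_width: 0.0644
```

step_arm(steps=[0.35, 0, 0, 0, 0, 0, 0, 0.35, 0, 0, 0, 0, 0, 0, 0.35, 0, 0, 0, 0, 0, 0, 0.35, 0, 0, 0, 0, 0, 0, 0.35, 0, 0, 0, 0, 0, 0, 0.35, 0, 0, 0, 0, 0, 0], grip_force=25)

```text
time_s: 4.0
position: [0.4493, -0.1276, 0.0552]
tool_rot: [[-0.104, 0.995, 0.002], [0.995, 0.104, -0.001], [-0.001, 0.002, -1.0]]
ft_force: [-1.7, -0.9, 6.9]
grip_width: 0.0446
```

```bash
python3 - <<'E'
from h import *
im,d=imaging.get_image("wrist");cv2.imwrite("pics/w2.png",im)
E
```

```text
(no output)
```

View pics/w2.png

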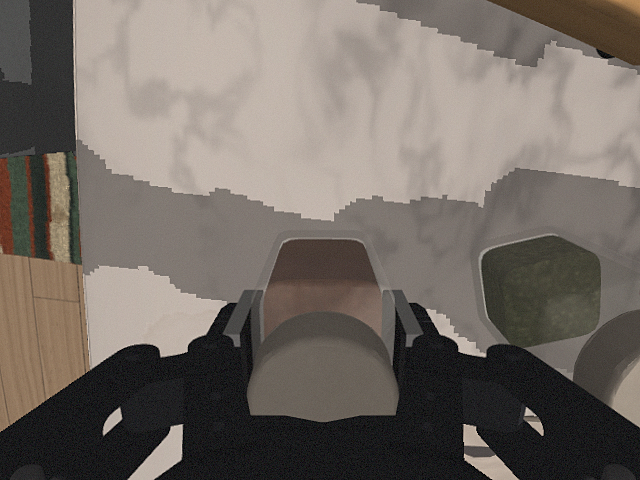

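step_arm(steps=[0.35, 0, 0, -0.1, 0, 0, 0, 0.35, 0, 0, -0.22, 0, 0, 0, 0.35, 0, 0, -0.35, 0, 0, 0, 0.35, 0, 0, -0.48, 0, 0, 0, 0.35, 0, 0, -0.48, 0, 0, 0])

```text
time_s: 4.55
position: [0.4505, -0.128, 0.203]
tool_rot: [[-0.104, 0.994, 0.009], [0.995, 0.104, -0.005], [-0.006, 0.008, -1.0]]
ft_force: [0.2, 0.3, -2.9]
grip_width: 0.0447
```

```bash
cat >> tray.py <<'E'
O=np.array([.5118,.0923,.0410]);F0=frame(np.radians(77.25));FT=F0@np.diag([1.,-1,-1])
def tp(x,y,z): return O+F0@np.array([x,y,z])
def intray():
    s=env.observe();return (F0.T@(s["position"]-O)),Ro.from_matrix(FT.T@s["tool_rot"]).as_rotvec(degrees=True),s
E
python3 -c "
from tray import *
print(env.observe()['position'],env.observe()['ft_force'],tp(-.05,.048,.11))
plan(tp(-.05,.048,.135),FT)"
```

```text
[ 0.4505 -0.128   0.203 ] [ 0.2051  0.3462 -2.8972] [0.4601 0.0815 0.1598]
t 4.55 row [0.7107, 0.1109, 0.0598, 0.0624, -0.3025, 0.413] rows>= 4.3
```

step_arm(steps=[0.35, 0.18, 0.028, 0.015, 0.015, -0.08, 0.1, 0.35, 0.36, 0.055, 0.03, 0.03, -0.16, 0.2, 0.35, 0.54, 0.083, 0.045, 0.05, -0.23, 0.31, 0.35, 0.65, 0.1, 0.055, 0.06, -0.28, 0.38, 0.35, 0.71, 0.111, 0.06, 0.0624, -0.3025, 0.413, 0.35, 0.71, 0.111, 0.06, 0.0624, -0.3025, 0.413, 0.35, 0.71, 0.111, 0.06, 0.0624, -0.3025, 0.413])

```text
time_s: 5.25
position: [0.4594, 0.0886, 0.1795]
tool_rot: [[0.21, 0.976, -0.063], [0.948, -0.219, -0.231], [-0.239, -0.011, -0.971]]
ft_force: [1.3, -0.5, -2.2]
grip_width: 0.0441
```

```bash
python3 - <<'E'
from tray import *
p,r,s=intray();print(p,r,s["ft_force"])
im,d=imaging.get_image("wrist");c=imaging.get_calibration("wrist");cv2.imwrite("pics/w3.png",im)
P,uv=cloud(c,d);q=(P-O)@F0
I=(abs(q[:,0])<.14)&(abs(q[:,1])<.1)&(abs(q[:,2])<.06)
np.savez("w3.npz",q=q[I],uv=uv[I])
q=q[I]
fl=q[(abs(q[:,2])<.006)&(q[:,0]>-.02)&(q[:,0]<.095)]
A=np.c_[fl[:,:2],np.ones(len(fl))];sol=np.linalg.lstsq(A,fl[:,2],rcond=None)[0];print("floor z=ax+by+c",sol,len(fl))
R=q[(q[:,2]>.010)&(q[:,2]<.02)&(q[:,0]<.09)&(q[:,0]>-.02)]
for a,b in((-.06,.0),(0,.06)):pass
for yc in(-.0805,-.0155,.0155,.0805):
    m=abs(R[:,1]-yc)<.01
    if m.sum()>20:
        k=np.polyfit(R[m,0],R[m,1],1);print("rail",yc,m.sum(),np.polyval(k,[-.02,.09]),np.percentile(R[m,1],[5,95]))
S=q[(q[:,2]>.01)&(q[:,2]<.04)&(q[:,0]>.09)];print("stop",len(S),np.percentile(S[:,0],[5,25,50,75,95]))
for yy in(-.06,-.03,.03,.06):
    m=abs(S[:,1]-yy)<.015;print(yy,m.sum(),np.median(S[m,0]) if m.any() else 0)
E
```

```text
[-0.0482  0.0503  0.1307] [ 0.5821  0.1568 -0.2747] [ 1.2523 -0.5407 -2.202 ]
floor z=ax+by+c [ 0.0002 -0.0036 -0.0018] 46396
rail -0.0805 2080 [-0.0815 -0.0815] [-0.0845 -0.0792]
rail -0.0155 2070 [-0.0158 -0.0161] [-0.0188 -0.0134]
rail 0.0155 2036 [0.0137 0.0138] [0.011  0.0164]
rail 0.0805 2008 [0.0795 0.0791] [0.0768 0.0821]
stop 48 [0.09   0.0904 0.0909 0.0916 0.0921]
-0.06 0 0
-0.03 0 0
0.03 0 0
0.06 0 0
```

View pics/w3.png

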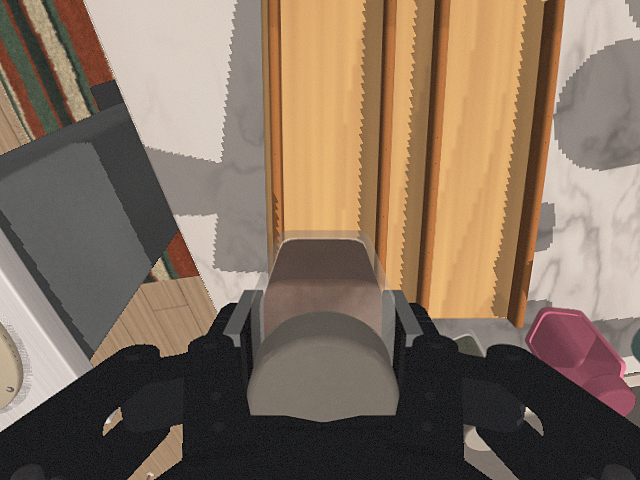

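```bash
sed -i 's/^O=.*0410\]);/O=np.array([.5127,.0918,.0395]);/' tray.py
python3 -c "
from tray import *
print(intray()[:2])
plan(tp(-.05,.048,.065),FT);plan(tp(-.05,.048,.056),FT)"
```

```text
(array([-0.0491,  0.0509,  0.1323]), array([ 0.5813,  0.1605, -0.1691]))
t 5.3 row [-0.0036, 0.012, 0.2241, -0.0129, -0.0036, 0.0038] rows>= 1.3
t 5.3 row [-0.0037, 0.0123, 0.2541, -0.0129, -0.0036, 0.0038] rows>= 1.5
```

step_arm(steps=[0.35, -0.003, 0.012, 0.06, -0.013, -0.003, 0.003, 0.35, -0.003, 0.012, 0.12, -0.013, -0.003, 0.003, 0.35, -0.003, 0.012, 0.18, -0.013, -0.003, 0.003, 0.35, -0.003, 0.012, 0.215, -0.013, -0.003, 0.003, 0.35, -0.003, 0.012, 0.224, -0.013, -0.003, 0.003, 0.35, -0.003, 0.012, 0.224, -0.013, -0.003, 0.003])

```text
time_s: 5.9
position: [0.4591, 0.0703, 0.1153]
tool_rot: [[0.215, 0.975, -0.053], [0.946, -0.222, -0.235], [-0.241, 0.001, -0.97]]
ft_force: [0.2, -0.2, -2.4]
grip_width: 0.0448
```

```bash
python3 - <<'E'
from tray import *
p,r,s=intray();print(p,r,s["ft_force"])
plan(tp(-.05,.048,.056),FT)
im,d=imaging.get_image("wrist");c=imaging.get_calibration("wrist");cv2.imwrite("pics/w4.png",im)
im,d=imaging.get_image("scene");crop(im,240,180,440,330,4,"pics/s4.png")
E
```

```text
[-0.0501  0.0475  0.0656] [-0.0296  0.0394  0.0714] [ 0.1589 -0.1821 -2.3812]
t 5.9 row [0.0003, -0.0017, 0.0319, 0.0007, -0.0009, -0.0016] rows>= 0.2
```

View pics/w4.png

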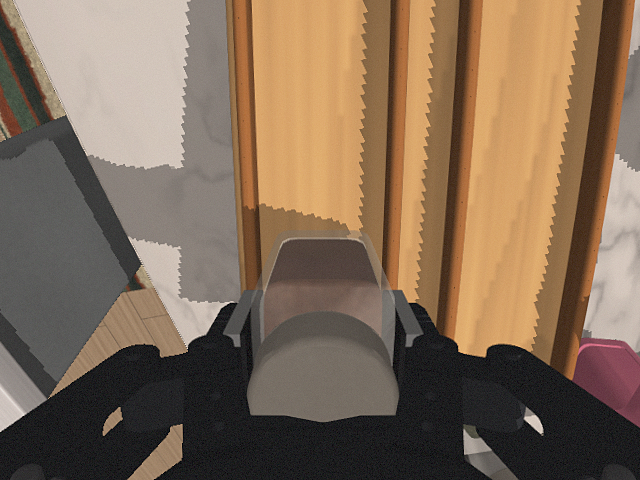

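View pics/s4.png

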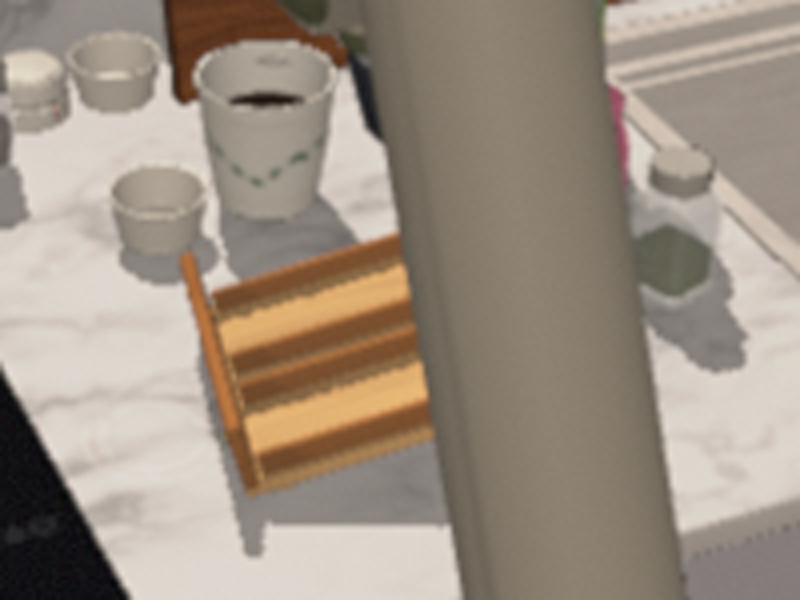

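step_arm(steps=[0.35, 0, -0.001, 0.01, 0, 0, 0, 0.35, 0, -0.001, 0.02, 0, 0, 0, 0.35, 0, -0.001, 0.027, 0, 0, 0, 0.35, 0, -0.001, 0.032, 0, 0, 0, 0.35, 0, -0.001, 0.036, 0, 0, 0, 0.35, 0, -0.001, 0.036, 0, 0, 0])

```text
time_s: 6.6
position: [0.4582, 0.0688, 0.1055]
tool_rot: [[0.214, 0.975, -0.052], [0.947, -0.221, -0.235], [-0.241, 0.002, -0.971]]
ft_force: [-3.0, 4.0, 9.7]
grip_width: 0.0449
```

```bash
python3 -c "
from tray import *
p,r,s=intray();print(p,r,s['ft_force'],s['ft_force']@F0)"
```

```text
[-0.0494  0.0481  0.0557] [-0.087   0.0591  0.0151] [-3.0438  4.0056  9.7208] [ 0.7873  3.8528 10.2147]
```

step_arm(steps=[0.35, 0.01, 0, -0.0015, 0, 0, 0, 0.35, 0.045, 0, -0.0015, 0, 0, 0, 0.35, 0.09, 0, -0.0015, 0, 0, 0, 0.35, 0.135, 0, -0.0015, 0, 0, 0, 0.35, 0.18, 0, -0.0015, 0, 0, 0, 0.35, 0.225, 0, -0.0015, 0, 0, 0, 0.35, 0.27, 0, -0.0015, 0, 0, 0, 0.35, 0.31, 0, -0.0015, 0, 0, 0, 0.35, 0.33, 0, -0.0015, 0, 0, 0, 0.35, 0.34, 0, -0.0015, 0, 0, 0])

```text
time_s: 7.6
position: [0.4807, 0.1653, 0.0813]
tool_rot: [[0.214, 0.976, -0.051], [0.946, -0.22, -0.237], [-0.243, 0.003, -0.97]]
ft_force: [-0.4, -3.7, 9.5]
grip_width: 0.0445
```

```bash
python3 - <<'E'
from tray import *
p,r,s=intray();print(p,r,s['ft_force'],s['ft_force']@F0)
im,d=imaging.get_image("wrist");c=imaging.get_calibration("wrist");cv2.imwrite("pics/w5.png",im)
P,uv=cloud(c,d);q=(P-O)@F0
I=(q[:,0]>.06)&(q[:,0]<.14)&(abs(q[:,1])<.09)&(q[:,2]>.01)&(q[:,2]<.06)
S=q[I]
for y in(-.07,-.05,-.03,.03,.05,.07):
    m=(abs(S[:,1]-y)<.008)&(S[:,2]<.036);t=(abs(S[:,1]-y)<.008)&(S[:,2]>.04);print(y,m.sum(),np.median(S[m,0]) if m.any() else 0,t.sum(), np.percentile(S[t],[2,98],axis=0) if t.any() else 0)
E
```

```text
[0.0526 0.0474 0.0561] [-0.1725 -0.0403 -0.0292] [-0.4453 -3.6669  9.508 ] [-5.8659 -0.3749  8.3366]
-0.07 463 0.08972426974450748 311 [[ 0.0993 -0.0674  0.0405]
 [ 0.1091 -0.0621  0.0446]]
-0.05 147 0.10923655069350728 1161 [[ 0.0996 -0.0577  0.0406]
 [ 0.1091 -0.0423  0.0446]]
-0.03 159 0.10924089264097621 1229 [[ 0.0996 -0.0376  0.0407]
 [ 0.1091 -0.0222  0.0447]]
0.03 165 0.10907799069460247 1345 [[0.063  0.0222 0.0407]
 [0.109  0.0377 0.056 ]]
0.05 168 0.10904053597314034 1311 [[0.0996 0.0423 0.0405]
 [0.1089 0.0577 0.0445]]
0.07 236 0.10911887375449399 1555 [[0.0626 0.0623 0.0408]
 [0.1089 0.0776 0.0587]]
```

View pics/w5.png

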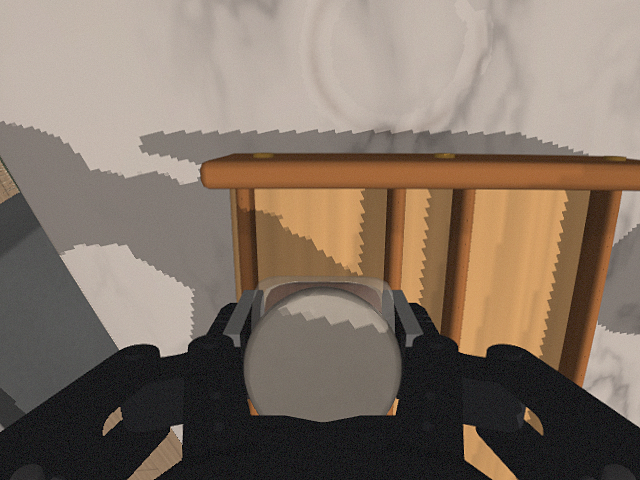

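```bash
python3 - <<'E'
from tray import *
im,d=imaging.get_image("wrist");c=imaging.get_calibration("wrist")
P,uv=cloud(c,d);q=(P-O)@F0
I=(abs(q[:,0]-.06)<.07)&(abs(q[:,1]-.048)<.022)&(q[:,2]>.07)&(q[:,2]<.13)&(uv[:,1]<410)&(abs(uv[:,0]-322)<78)
S=q[I];print(len(S),np.percentile(S,[1,50,99],axis=0))
A=np.c_[S[:,:2],np.ones(len(S))]
m=np.ones(len(S),bool)
for _ in range(5):
    k=np.linalg.lstsq(A[m],S[m,2],rcond=None)[0];m=abs(A@k-S[:,2])<.002
print(k,m.sum(),"tilt deg",np.degrees(np.arctan(k[:2])),np.percentile(S[m],[1,99],axis=0))
# body front-face points
B=q[(abs(q[:,1]-.048)<.015)&(q[:,0]>.05)&(q[:,0]<.1)&(q[:,2]>.02)&(q[:,2]<.085)&(uv[:,1]<300)]
for z in np.arange(.02,.085,.01):
    m=abs(B[:,2]-z)<.005; print(z,m.sum(),np.median(B[m,0]) if m.any() else 0)
E
```

```text
16987 [[0.0538 0.029  0.0705]
 [0.0661 0.0475 0.094 ]
 [0.0802 0.0665 0.0992]]
[-0.3656 -0.0047  0.1185] 15965 tilt deg [-20.0823  -0.2684] [[0.0538 0.0294 0.0882]
 [0.0802 0.0655 0.0989]]
0.02 6 0.06054668350054912
0.03 12 0.06323162434692739
0.039999999999999994 192 0.09936686981850391
0.049999999999999996 17 0.07073938371209323
0.06 451 0.074578026694871
0.06999999999999999 1148 0.07369043639195992
0.07999999999999999 68 0.0764520721119672
```

step_arm(steps=[0.35, 0, 0, 0, 0, 0.09, 0, 0.35, 0, 0, 0, 0, 0.18, 0, 0.35, 0, 0, 0, 0, 0.27, 0, 0.35, 0, 0, 0, 0, 0.36, 0, 0.35, 0, 0, 0, 0, 0.43, 0, 0.35, 0, 0, 0, 0, 0.43, 0, 0.35, 0, 0, 0, 0, 0.43, 0])

```text
time_s: 8.4
position: [0.4801, 0.1651, 0.0803]
tool_rot: [[0.22, 0.975, 0.021], [0.971, -0.221, 0.09], [0.092, 0.0, -0.996]]
ft_force: [-0.1, -0.1, -2.2]
grip_width: 0.0447
```

```bash
cat > cap.py <<'E'
from tray import *
import sys
yc=float(sys.argv[1]);name=sys.argv[2]
p,r,s=intray();print("tcp",p,r,"F",s['ft_force']@F0,"w",s["grip_width"])
im,d=imaging.get_image("wrist");c=imaging.get_calibration("wrist");cv2.imwrite(f"pics/{name}.png",im)
P,uv=cloud(c,d);q=(P-O)@F0
I=(abs(q[:,0]-p[0])<.07)&(abs(q[:,1]-yc)<.03)&(q[:,2]>.085)&(q[:,2]<.13)&(abs(uv[:,0]-322)<78)&(uv[:,1]<412)
if len(sys.argv)>3: I=(abs(q[:,0]-p[0])<.15)&(abs(q[:,1]-yc)<.03)&(q[:,2]>.085)&(q[:,2]<.13)&(uv[:,1]<412)
S=q[I]
m=np.ones(len(S),bool);A=np.c_[S[:,:2],np.ones(len(S))]
for _ in range(6):
    k=np.linalg.lstsq(A[m],S[m,2],rcond=None)[0];m=abs(A@k-S[:,2])<.002
e=np.percentile(S[m],[1,50,99],axis=0)
print("cap tilt",np.degrees(np.arctan(k[:2])),m.sum(),e.tolist(),"front-edge centre x",e[2,0]-.02)
(cx,cy),rad=cv2.minEnclosingCircle(S[m][:,:2].astype(np.float32));print("circle",cx,cy,rad)
E
python3 cap.py .048 w6
```

```text
tcp [0.0525 0.048  0.0551] [-0.0261 19.3039  0.0164] F [ 0.4107  0.067  -2.1734] w 0.04465719534235625
cap tilt [-3.3617 -0.137 ] 16971 [[0.03914443816084434, 0.030044843813287453, 0.09352809290025349], [0.05253733682746009, 0.04806997909904083, 0.0956723654324131], [0.06877496620669227, 0.06609390748408668, 0.09741255081777626]] front-edge centre x 0.04877496620669226
circle 0.05047861486673355 0.0481172613799572 0.0198355745524168
```

View pics/w6.png

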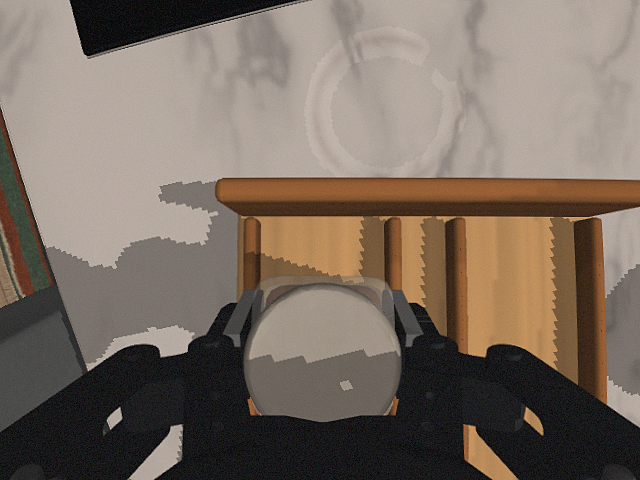

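step_arm(steps=[0.35, 0, 0, 0, 0, 0.04, 0, 0.35, 0, 0, 0, 0, 0.075, 0, 0.35, 0, 0, 0.002, 0, 0.075, 0, 0.35, 0, 0, 0.004, 0, 0.075, 0, 0.35, 0, 0, 0.004, 0, 0.075, 0])

```text
time_s: 8.95
position: [0.4801, 0.1655, 0.0792]
tool_rot: [[0.217, 0.975, 0.034], [0.964, -0.22, 0.148], [0.152, 0.001, -0.988]]
ft_force: [-0.6, -0.1, -1.2]
grip_width: 0.0448
```

```bash
python3 cap.py .048 w7
```

```text
tcp [0.0531 0.048  0.0542] [-0.053  22.7161 -0.0326] F [ 0.0995  0.6013 -1.2335] w 0.044847627624867374
cap tilt [ 0.0869 -0.1685] 16934 [[0.03709857592893368, 0.030089097625097302, 0.09297658291107357], [0.05046601467291523, 0.04813312543335411, 0.09462040392982837], [0.06658620387701597, 0.06610602884267779, 0.09606409769517958]] front-edge centre x 0.046586203877015966
circle 0.048416197299957275 0.0481037013232708 0.019789136946201324
```

step_arm(steps=[0.45, 0, 0, 0.002, 0, 0, 0, 0.52, 0, 0, 0.002, 0, 0, 0, 0.58, 0, 0, 0.002, 0, 0, 0, 0.65, 0, 0, 0.002, 0, 0, 0, 0.7, 0, 0, 0, 0, 0, 0, 0.7, 0, 0, 0, 0, 0, 0])

```text
time_s: 9.6
position: [0.4801, 0.1652, 0.0793]
tool_rot: [[0.218, 0.975, 0.035], [0.964, -0.221, 0.148], [0.152, 0.001, -0.988]]
ft_force: [0.4, 0.0, 0.2]
grip_width: 0.0597
```

```bash
python3 cap.py .048 w8; python3 -c "
from tray import *
plan(tp(.051,.048,.043),FT)"
```

```text
tcp [0.0529 0.048  0.0542] [-0.0554 22.763   0.0031] F [ 0.0675 -0.4063  0.1729] w 0.05972977922183433
cap tilt [ 0.3296 -0.1353] 16858 [[0.03668788883279163, 0.030041869774328045, 0.09281430132769374], [0.05012961675268848, 0.04803793330831274, 0.09446091165983553], [0.06628169715952391, 0.06610776113164611, 0.0959527703658366]] front-edge centre x 0.046281697159523905
circle 0.04812027886509895 0.048089876770973206 0.01977415569126606
t 9.65 row [-0.0201, -0.0001, 0.0318, 0.0011, -0.5058, 0.0] rows>= 2.6
```

View pics/w8.png

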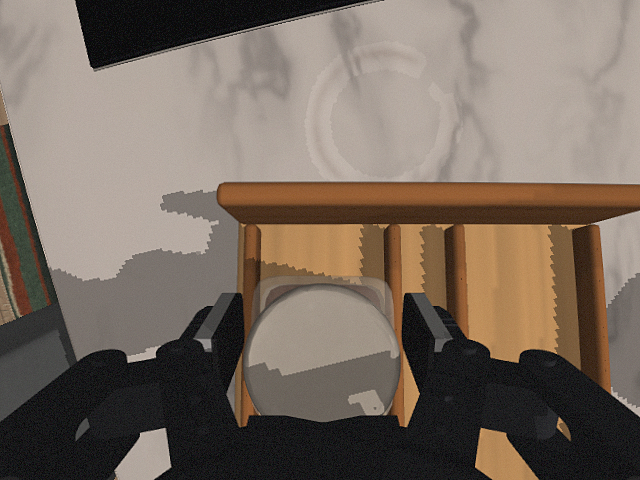

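```bash
python3 -c "
from tray import *
plan(tp(.048,.048,.054),FT);plan(tp(.048,.048,.047),FT)"
```

```text
t 9.65 row [-0.0152, -0.0001, -0.0058, 0.0011, -0.5058, 0.0] rows>= 2.6
t 9.65 row [-0.0242, -0.0001, 0.0157, 0.0011, -0.5058, 0.0] rows>= 2.6
```

step_arm(steps=[0.7, -0.004, 0, -0.001, 0, -0.15, 0, 0.7, -0.008, 0, -0.003, 0, -0.3, 0, 0.7, -0.015, 0, -0.006, 0.001, -0.45, 0, 0.7, -0.0152, 0, -0.0058, 0.001, -0.506, 0, 0.7, -0.02, 0, 0.006, 0.001, -0.506, 0, 0.7, -0.024, 0, 0.0157, 0.001, -0.506, 0, 0.6, -0.024, 0, 0.0157, 0.001, -0.506, 0, 0.56, -0.024, 0, 0.0157, 0.001, -0.506, 0, 0.56, -0.024, 0, 0.0157, 0.001, -0.506, 0])

```text
time_s: 10.55
position: [0.4787, 0.1586, 0.0737]
tool_rot: [[0.215, 0.975, -0.053], [0.946, -0.221, -0.236], [-0.242, 0.0, -0.97]]
ft_force: [-0.1, -0.6, 0.2]
grip_width: 0.048
```

step_arm(steps=[0.45, 0, 0, 0, 0, 0, 0, 0.45, 0, 0, 0, 0, 0, 0, 0.45, 0, 0, 0, 0, 0, 0, 0.45, 0, 0, 0, 0, 0, 0], grip_force=20)

```text
time_s: 10.95
position: [0.4787, 0.1588, 0.0738]
tool_rot: [[0.214, 0.975, -0.053], [0.946, -0.221, -0.236], [-0.242, 0.0, -0.97]]
ft_force: [-1.9, -2.9, 5.3]
grip_width: 0.0447
```

```bash
python3 cap.py .048 w9
```

```text
tcp [0.0478 0.0479 0.0472] [-0.0213 -0.0274  0.0039] F [-4.4696  1.1783  4.3926] w 0.044665038317671164
cap tilt [-1.8984 -0.01  ] 8093 [[0.0519672858763129, 0.031369074525142246, 0.09240802226509322], [0.059263331632799746, 0.04795398988538486, 0.09446147731226419], [0.06747880722959293, 0.06441726891391442, 0.09578801476643692]] front-edge centre x 0.047478807229592926
circle 0.056105270981788635 0.04792562872171402 0.017880555242300034
```

View pics/w9.png

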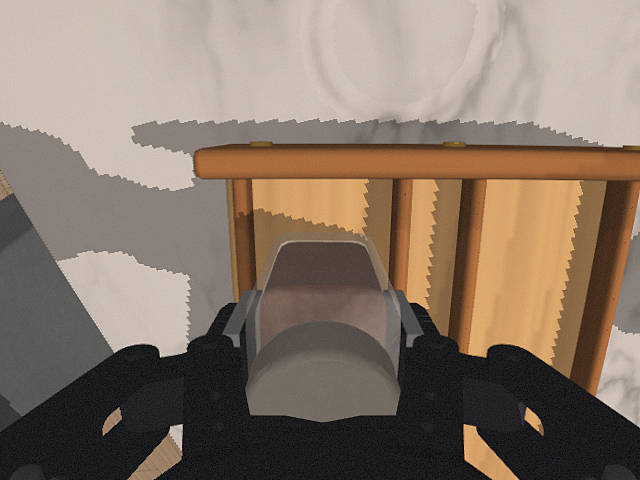

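step_arm(steps=[0.45, 0, 0, -0.0017, 0, 0, 0, 0.45, 0.012, 0, -0.002, 0, 0, 0, 0.45, 0.03, 0, -0.002, 0, 0, 0, 0.45, 0.05, 0, -0.002, 0, 0, 0, 0.45, 0.07, 0, -0.002, 0, 0, 0, 0.45, 0.08, 0, -0.002, 0, 0, 0, 0.45, 0.085, 0, -0.002, 0, 0, 0, 0.45, 0.085, 0, -0.002, 0, 0, 0])

```text
time_s: 11.8
position: [0.4841, 0.1834, 0.0678]
tool_rot: [[0.214, 0.975, -0.053], [0.946, -0.22, -0.236], [-0.242, -0.0, -0.97]]
ft_force: [-0.2, 0.7, -1.9]
grip_width: 0.0449
```

```bash
python3 cap.py .048 w10
```

```text
tcp [0.0737 0.0481 0.0476] [ 0.0036 -0.0091 -0.0131] F [ 1.043   0.3708 -1.7076] w 0.04493126842172758
cap tilt [-1.9625 -0.0069] 8092 [[0.0776340970017559, 0.03145594868413519, 0.09268824970877017], [0.08497799635453665, 0.04806505600979292, 0.09480481348375464], [0.09319356241064193, 0.06446242292697421, 0.09612439391389359]] front-edge centre x 0.07319356241064193
circle 0.08152486383914948 0.0478704571723938 0.017853451892733574
```

View pics/w10.png

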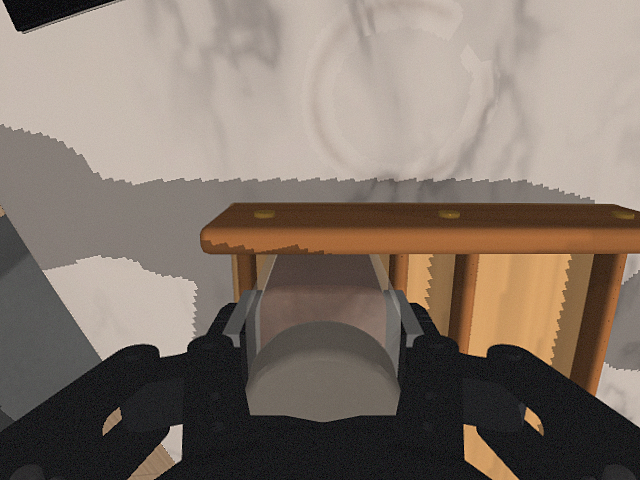

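step_arm(steps=[0.45, 0.004, 0, 0, 0, 0, 0, 0.45, 0.008, 0, 0, 0, 0, 0, 0.45, 0.012, 0, 0, 0, 0, 0, 0.45, 0.012, 0, 0, 0, 0, 0])

```text
time_s: 12.25
position: [0.4847, 0.1853, 0.0675]
tool_rot: [[0.214, 0.975, -0.054], [0.946, -0.22, -0.239], [-0.245, -0.0, -0.969]]
ft_force: [-1.9, -7.4, 3.5]
grip_width: 0.0451
```

```bash
python3 cap.py .048 w11
```

```text
tcp [0.0757 0.048  0.0478] [ 0.0155 -0.206  -0.0228] F [-8.2477  0.1811  1.5779] w 0.045111076067135936
cap tilt [-2.0372  0.1046] 8101 [[0.08000299779427433, 0.031288676239375174, 0.09284293057693116], [0.08730949917178249, 0.04774405257725523, 0.09492146029234164], [0.09552733308206902, 0.0643282632011348, 0.09621857281038328]] front-edge centre x 0.07552733308206902
circle 0.08418741822242737 0.047815512865781784 0.017759092152118683
```

step_arm(steps=[0.53, 0, 0, 0, 0, 0, 0, 0.58, 0, 0, 0, 0, 0, 0, 0.64, 0, 0, 0, 0, 0, 0, 0.64, 0, 0, 0, 0, 0, 0, 0.64, 0, 0, -0.03, 0, 0, 0, 0.64, 0, 0, -0.1, 0, 0, 0, 0.64, 0, 0, -0.2, 0, 0, 0, 0.64, 0, 0, -0.3, 0, 0, 0, 0.64, 0, 0, -0.3, 0, 0, 0])

```text
time_s: 13.2
position: [0.4913, 0.2092, 0.1585]
tool_rot: [[0.215, 0.976, -0.046], [0.947, -0.22, -0.234], [-0.238, 0.007, -0.971]]
ft_force: [0.1, 1.0, -0.0]
grip_width: 0.0547
```

```bash
python3 cap.py .048 w12 far; python3 - <<'E'
from h import *
plan([.5435,-.1185,.23],rotdown(90+20.8))
im,d=imaging.get_image("top");crop(im,260,180,480,345,3.6,"pics/t12.png")
E
```

```text
tcp [0.0777 0.0468 0.1421] [-0.4075  0.2223  0.0402] F [0.9948 0.1424 0.2379] w 0.054706015779065635
cap tilt [-0.2414 -0.2827] 5274 [[0.05772218634383625, 0.03134169362248281, 0.09044941264732094], [0.07639216220888108, 0.049486343208922506, 0.09218014338529382], [0.09392676601421925, 0.06763753962315133, 0.0935769891936743]] front-edge centre x 0.07392676601421924
circle 0.07545460760593414 0.049604445695877075 0.019953861832618713
t 13.25 row [-1.0531, 0.4135, 0.009, -0.0856, 0.301, -0.7415] rows>= 6.8
```

View pics/w12.png

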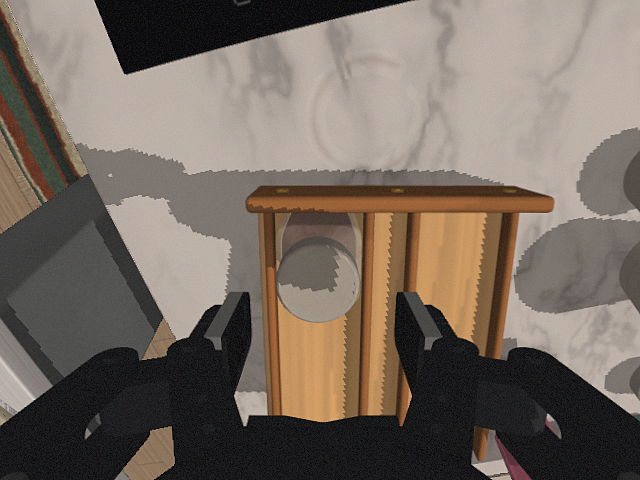

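View pics/t12.png

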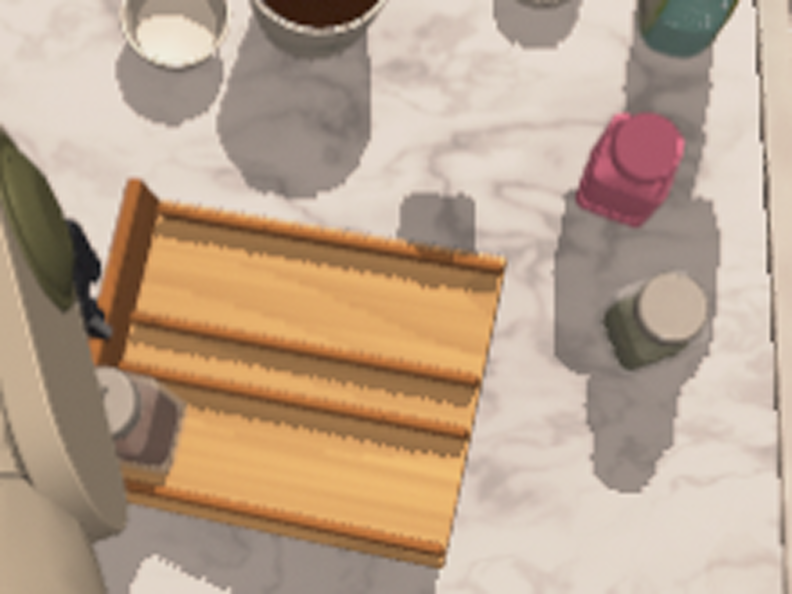

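```bash
cat > gap.py <<'E'
from tray import *
import sys
yc=float(sys.argv[1])
print(intray()[:2])
im,d=imaging.get_image("wrist");c=imaging.get_calibration("wrist")
P,uv=cloud(c,d);q=(P-O)@F0
S=q[(abs(q[:,0]-.1)<.02)&(q[:,2]>.038)&(q[:,2]<.05)&(abs(q[:,1]+yc)<.03)]
print("stop top x",np.percentile(S[:,0],[2,98]),len(S))
C=q[(q[:,2]>.085)&(q[:,2]<.1)&(abs(q[:,1]-yc)<.035)&(q[:,0]>0)&(uv[:,1]<400)]
(cx,cy),rad=cv2.minEnclosingCircle(C[:,:2].astype(np.float32));k=np.linalg.lstsq(np.c_[C[:,:2],np.ones(len(C))],C[:,2],rcond=None)[0]
fl=q[(abs(q[:,2])<.006)&(abs(q[:,1]+yc)<.02)&(q[:,0]>0)&(q[:,0]<.09)]
print("cap",cx,cy,rad,np.median(C[:,2]),"tilt",np.degrees(k[:2]),"floor",np.median(fl[:,2]),"gap mm",(np.percentile(S[:,0],2)-.023-cx)*1000)
R=q[(q[:,2]>.010)&(q[:,2]<.02)&(q[:,0]<.09)&(q[:,0]>-.02)]
for y in(-.0805,-.0155,.0155,.0805):
    m=abs(R[:,1]-y)<.01;print("rail",y,m.sum(),np.median(R[m,1]) if m.any() else 0)
E
python3 gap.py .048
```

```text
(array([0.0772, 0.0481, 0.1382]), array([-0.0669,  0.0354, -0.0064]))
stop top x [0.0987 0.1088] 1902
cap 0.07519059628248215 0.048842038959264755 0.02018694579601288 0.09351605964336197 tilt [-2.095  -0.1735] floor -0.0015923157515982775 gap mm 0.4665988929039855
rail -0.0805 1405 -0.07938932173243043
rail -0.0155 729 -0.014127534575254126
rail 0.0155 1386 0.015741546634119988
rail 0.0805 1388 0.08122992760134898
```

```bash
python3 -c "
from tray import *
plan([.515,.05,.22],rotdown(95))"
```

```text
t 13.35 row [-0.5329, 0.1993, -0.0934, -0.0489, 0.309, -0.3922] rows>= 3.5
```

step_arm(steps=[0.72, -0.05, 0.02, -0.08, 0, 0.05, -0.05, 0.72, -0.2, 0.07, -0.09, -0.02, 0.15, -0.15, 0.72, -0.36, 0.14, -0.093, -0.04, 0.25, -0.28, 0.72, -0.533, 0.2, -0.093, -0.049, 0.309, -0.392, 0.72, -0.533, 0.2, -0.093, -0.049, 0.309, -0.392, 0.72, -0.533, 0.2, -0.093, -0.049, 0.309, -0.392])

```text
time_s: 13.95
position: [0.5156, 0.0473, 0.2197]
tool_rot: [[-0.082, 0.997, -0.0], [0.997, 0.082, 0.0], [0.0, -0.0, -1.0]]
ft_force: [0.1, 0.3, -0.0]
grip_width: 0.0616
```

```bash
python3 -c "
from tray import *
plan([.5435,-.1185,.22],rotdown(110.8))"
```

```text
t 13.95 row [-0.5586, 0.0471, -0.001, -0.0002, -0.0001, -0.3571] rows>= 3.4
```

step_arm(steps=[0.72, -0.16, 0.013, 0, 0, 0, -0.1, 0.72, -0.32, 0.026, 0, 0, 0, -0.2, 0.72, -0.46, 0.04, 0, 0, 0, -0.3, 0.72, -0.56, 0.047, 0, 0, 0, -0.357, 0.72, -0.56, 0.047, 0, 0, 0, -0.357, 0.72, -0.56, 0.047, 0, 0, 0, -0.357, 0.72, -0.56, 0.047, 0, 0, 0, -0.357])

```text
time_s: 14.65
position: [0.5439, -0.1145, 0.2197]
tool_rot: [[-0.36, 0.933, -0.001], [0.933, 0.36, 0.001], [0.001, -0.0, -1.0]]
ft_force: [-0.0, 0.8, -0.9]
grip_width: 0.0612
```

```bash
python3 - <<'E'
from tray import *
im,d=imaging.get_image("wrist");c=imaging.get_calibration("wrist");cv2.imwrite("pics/w13.png",im)
P,uv=cloud(c,d)
J=P[(np.hypot(P[:,0]-.543,P[:,1]+.118)<.04)]
C=J[(J[:,2]>.092)&(J[:,2]<.1)];print("cap",cv2.minEnclosingCircle(C[:,:2].astype(np.float32)),np.median(C[:,2]),len(C))
B=J[(J[:,2]>.015)&(J[:,2]<.072)];print(cv2.minAreaRect(B[:,:2].astype(np.float32)),len(B))
plan([.5433,-.1185,.054],rotdown(110.8))
E
```

```text
cap ((0.5433560609817505, -0.1190696731209755), 0.019846580922603607) 0.09436601999660515 2745
((0.5431797504425049, -0.11821350455284119), (0.045103128999471664, 0.04468686133623123), 19.490110397338867) 1249
t 14.7 row [-0.0118, -0.007, 0.553, 0.0003, -0.0007, 0.0073] rows>= 3.3
```

View pics/w13.png

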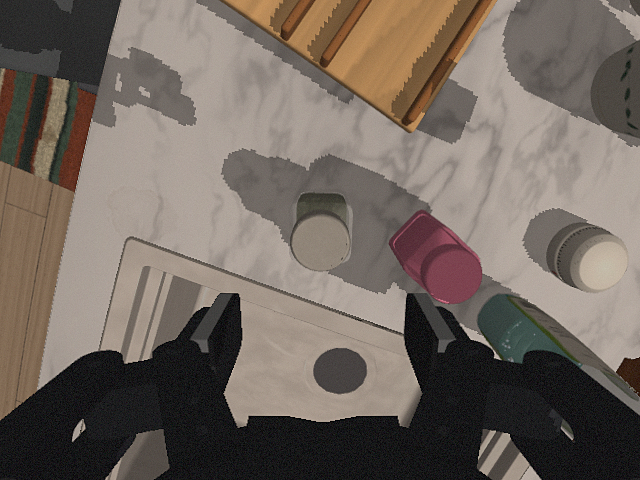

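step_arm(steps=[0.72, -0.012, -0.007, 0.12, 0, -0.001, 0.01, 0.72, -0.012, -0.007, 0.25, 0, -0.001, 0.01, 0.72, -0.012, -0.007, 0.36, 0, -0.001, 0.01, 0.72, -0.012, -0.007, 0.45, 0, -0.001, 0.01, 0.72, -0.012, -0.007, 0.52, 0, -0.001, 0.01, 0.72, -0.012, -0.007, 0.564, 0, -0.001, 0.01, 0.72, -0.012, -0.007, 0.564, 0, -0.001, 0.01, 0.57, -0.012, -0.007, 0.564, 0, -0.001, 0.01, 0.57, -0.012, -0.007, 0.564, 0, -0.001, 0.01])

```text
time_s: 15.6
position: [0.544, -0.12, 0.0519]
tool_rot: [[-0.352, 0.936, 0.003], [0.936, 0.352, -0.001], [-0.002, 0.002, -1.0]]
ft_force: [-1.1, -0.0, 0.8]
grip_width: 0.0489
```

step_arm(steps=[0.35, 0, 0, 0, 0, 0, 0, 0.35, 0, 0, 0, 0, 0, 0, 0.35, 0, 0, 0, 0, 0, 0, 0.35, 0, 0, 0, 0, 0, 0, 0.35, 0, 0, 0, 0, 0, 0], grip_force=25)

```text
time_s: 16.1
position: [0.5442, -0.1202, 0.0521]
tool_rot: [[-0.352, 0.936, 0.003], [0.936, 0.352, -0.001], [-0.002, 0.003, -1.0]]
ft_force: [-0.1, 1.7, 6.7]
grip_width: 0.0443
```

```bash
python3 - <<'E'
from tray import *
im,d=imaging.get_image("wrist");cv2.imwrite("pics/w14.png",im)
E
```

```text
(no output)
```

View pics/w14.png

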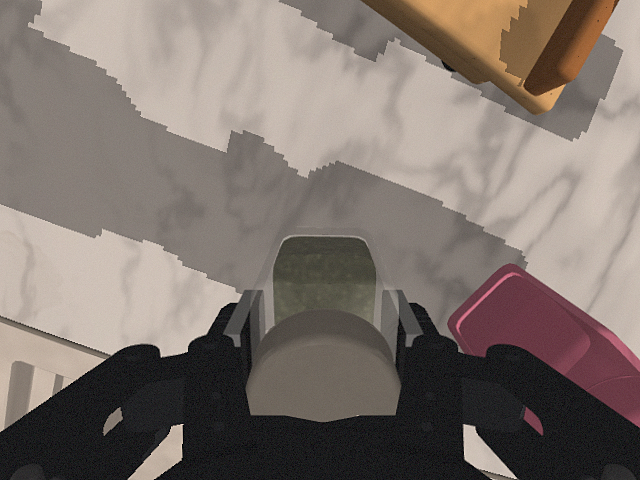

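step_arm(steps=[0.35, 0, 0, -0.06, 0, 0, 0, 0.35, 0, 0, -0.18, 0, 0, 0, 0.35, 0, 0, -0.31, 0, 0, 0, 0.35, 0, 0, -0.44, 0, 0, 0, 0.35, 0, 0, -0.49, 0, 0, 0, 0.35, 0, 0, -0.49, 0, 0, 0])

```text
time_s: 16.75
position: [0.544, -0.1205, 0.2004]
tool_rot: [[-0.352, 0.936, 0.005], [0.936, 0.352, -0.003], [-0.005, 0.004, -1.0]]
ft_force: [-0.1, -1.0, -2.5]
grip_width: 0.0448
```

```bash
python3 -c "
from tray import *
print(env.observe()['ft_force'])
plan(tp(-.053,-.048,.125),FT)"
```

```text
[-0.1442 -0.9554 -2.4615]
t 16.75 row [0.5527, 0.2457, 0.0877, 0.0973, -0.2982, 0.7364] rows>= 4.2
```

step_arm(steps=[0.35, 0.12, 0.05, 0.01, 0.02, -0.06, 0.15, 0.35, 0.25, 0.11, 0.03, 0.04, -0.13, 0.33, 0.35, 0.38, 0.17, 0.05, 0.07, -0.2, 0.5, 0.35, 0.49, 0.22, 0.07, 0.085, -0.26, 0.65, 0.35, 0.553, 0.246, 0.088, 0.097, -0.298, 0.736, 0.35, 0.553, 0.246, 0.088, 0.097, -0.298, 0.736, 0.35, 0.553, 0.246, 0.088, 0.097, -0.298, 0.736, 0.35, 0.553, 0.246, 0.088, 0.097, -0.298, 0.736])

```text
time_s: 17.55
position: [0.554, 0.0601, 0.1709]
tool_rot: [[0.212, 0.975, -0.059], [0.947, -0.22, -0.233], [-0.241, -0.006, -0.971]]
ft_force: [0.8, -0.4, -0.8]
grip_width: 0.0445
```

```bash
python3 -c "
from tray import *
print(intray()[:2]);plan(tp(-.053,-.048,.06),FT)
im,d=imaging.get_image('wrist');cv2.imwrite('pics/w15.png',im);c=imaging.get_calibration('wrist')
P,uv=cloud(c,d);q=(P-O)@F0
fl=q[(abs(q[:,2])<.006)&(abs(q[:,1]+.048)<.02)&(q[:,0]>-.02)&(q[:,0]<.09)];print('floor',np.median(fl[:,2]),len(fl))
R=q[(q[:,2]>.010)&(q[:,2]<.02)&(q[:,0]<.09)&(q[:,0]>-.02)]
for y in(-.0805,-.0155,.0155,.0805):
    m=abs(R[:,1]-y)<.01;print('rail',y,m.sum(),np.median(R[m,1]) if m.any() else 0)
"
```

```text
(array([-0.053 , -0.0473,  0.1222]), array([ 0.3234,  0.0797, -0.1167]))
t 17.55 row [-0.0004, 0.0036, 0.2074, -0.0072, -0.0018, 0.0026] rows>= 1.2
floor -0.00033116919571342813 12689
rail -0.0805 2144 -0.08085488322032552
rail -0.0155 2119 -0.015705439448958747
rail 0.0155 2494 0.014227226341350215
rail 0.0805 1736 0.07923221895453164
```

View pics/w15.png

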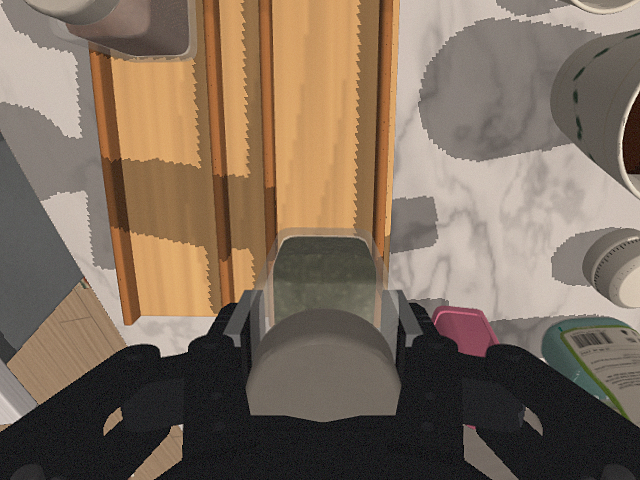

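step_arm(steps=[0.35, 0, 0.003, 0.05, -0.007, -0.002, 0.002, 0.35, 0, 0.003, 0.11, -0.007, -0.002, 0.002, 0.35, 0, 0.003, 0.16, -0.007, -0.002, 0.002, 0.35, 0, 0.003, 0.19, -0.007, -0.002, 0.002, 0.35, 0, 0.003, 0.207, -0.007, -0.002, 0.002, 0.35, 0, 0.003, 0.215, -0.007, -0.002, 0.002, 0.35, 0, 0.003, 0.222, -0.007, -0.002, 0.002, 0.35, 0, 0.003, 0.227, -0.007, -0.002, 0.002, 0.35, 0, 0.003, 0.23, -0.007, -0.002, 0.002, 0.35, 0, 0.003, 0.23, -0.007, -0.002, 0.002])

```text
time_s: 18.6
position: [0.5511, 0.0447, 0.1045]
tool_rot: [[0.214, 0.975, -0.052], [0.946, -0.22, -0.236], [-0.242, 0.001, -0.97]]
ft_force: [-0.0, -0.1, -1.0]
grip_width: 0.0446
```

```bash
python3 cap.py -.048 w16
```

```text
tcp [-0.052  -0.0479  0.0541] [-0.0691 -0.0114 -0.0039] F [ 0.1302  0.0225 -0.9527] w 0.044606281322833195
cap tilt [-0.8069 -0.1957] 10191 [[-0.05218446110927702, -0.06558894236423736, 0.09399625244152757], [-0.04254036061713252, -0.04805792343365092, 0.09591089268126175], [-0.03161136871039442, -0.030319451745467435, 0.09727893419529776]] front-edge centre x -0.051611368710394415
circle -0.04701808840036392 -0.04777666553854942 0.018995730206370354
```

View pics/w16.png

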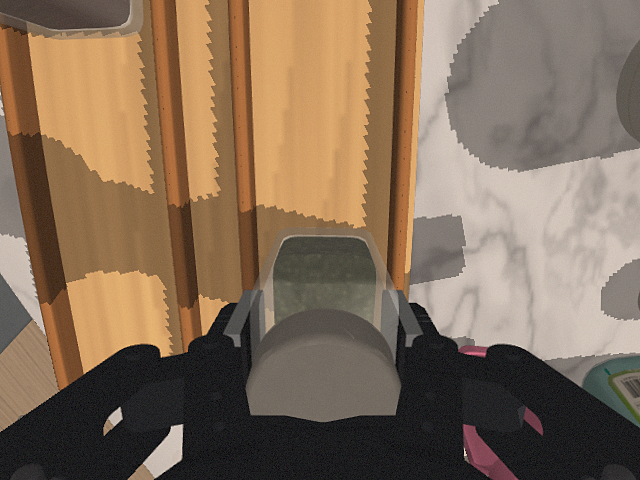

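step_arm(steps=[0.35, 0, 0, 0.002, 0, 0, 0, 0.35, 0, 0, 0.004, 0, 0, 0, 0.35, 0, 0, 0.006, 0, 0, 0, 0.35, 0, 0, 0.006, 0, 0, 0])

```text
time_s: 19.05
position: [0.5511, 0.0444, 0.1032]
tool_rot: [[0.214, 0.975, -0.052], [0.946, -0.22, -0.236], [-0.242, 0.001, -0.97]]
ft_force: [-1.6, 0.5, 4.9]
grip_width: 0.0444
```

```bash
python3 cap.py -.048 w17
```

```text
tcp [-0.052  -0.0479  0.0526] [-0.0836 -0.0049  0.0061] F [-1.0811  1.6829  4.7989] w 0.04442638865078621
cap tilt [-0.8227 -0.2026] 10193 [[-0.052222057383549035, -0.0655933319739646, 0.09255970875775217], [-0.04256339944382308, -0.048053516212624964, 0.09444942086265287], [-0.03159633531236481, -0.030354475669214585, 0.095752841979993]] front-edge centre x -0.05159633531236481
circle -0.0466584749519825 -0.047757696360349655 0.01902715489268303
```

step_arm(steps=[0.5, 0, 0, 0, 0, 0, 0, 0.54, 0, 0, 0, 0, 0, 0, 0.58, 0, 0, 0, 0, 0, 0, 0.58, 0, 0, 0, 0, 0, 0, 0.58, 0, 0, 0, 0, 0, 0])

```text
time_s: 19.6
position: [0.551, 0.0442, 0.1026]
tool_rot: [[0.214, 0.975, -0.053], [0.946, -0.221, -0.236], [-0.242, 0.001, -0.97]]
ft_force: [-0.0, -0.3, 0.9]
grip_width: 0.0497
```

step_arm(steps=[0.5, 0, 0, 0, 0, 0, 0, 0.45, 0, 0, 0, 0, 0, 0, 0.45, 0, 0, 0, 0, 0, 0, 0.45, 0, 0, 0, 0, 0, 0], grip_force=20)

```text
time_s: 20.0
position: [0.5511, 0.0442, 0.1027]
tool_rot: [[0.214, 0.975, -0.052], [0.946, -0.22, -0.236], [-0.242, 0.001, -0.97]]
ft_force: [1.4, -0.1, -0.2]
grip_width: 0.0445
```

```bash
python3 cap.py -.048 w18
```

```text
tcp [-0.0521 -0.0479  0.0522] [-0.0676 -0.0111  0.004 ] F [ 0.2884 -1.3699 -0.1417] w 0.04446130941861619
cap tilt [-1.2124 -0.3138] 10474 [[-0.051830960637837833, -0.0655294656642749, 0.09248722185011514], [-0.04206015066716236, -0.04786025720135764, 0.09444728551536671], [-0.0309921249382667, -0.03039058386225434, 0.09574507353562119]] front-edge centre x -0.0509921249382667
circle -0.04613758623600006 -0.04781985282897949 0.01887517236173153
```

step_arm(steps=[0.45, 0.015, 0, 0, 0, 0, 0, 0.45, 0.04, 0, 0, 0, 0, 0, 0.45, 0.07, 0, 0, 0, 0, 0, 0.45, 0.1, 0, 0, 0, 0, 0, 0.45, 0.125, 0, 0, 0, 0, 0, 0.45, 0.14, 0, 0, 0, 0, 0, 0.45, 0.14, 0, 0, 0, 0, 0])

```text
time_s: 20.75
position: [0.5602, 0.0849, 0.0925]
tool_rot: [[0.214, 0.976, -0.052], [0.947, -0.22, -0.236], [-0.242, 0.001, -0.97]]
ft_force: [0.9, 2.5, 2.2]
grip_width: 0.0445
```

```bash
python3 cap.py -.048 w19
```

```text
tcp [-0.0092 -0.0479  0.0524] [-0.094   0.0216 -0.0364] F [ 2.0587 -0.3281  2.8276] w 0.044507036043027054
cap tilt [-1.9672 -0.267 ] 10845 [[-0.008938739174374615, -0.06549626092520153, 0.09245501143988447], [0.001008814900119088, -0.04781655578271509, 0.09453230934259944], [0.012304004108882546, -0.030317451763374522, 0.09583290672758865]] front-edge centre x -0.007695995891117455
circle -0.00329324952326715 -0.04783916100859642 0.018925895914435387
```

View pics/w19.png

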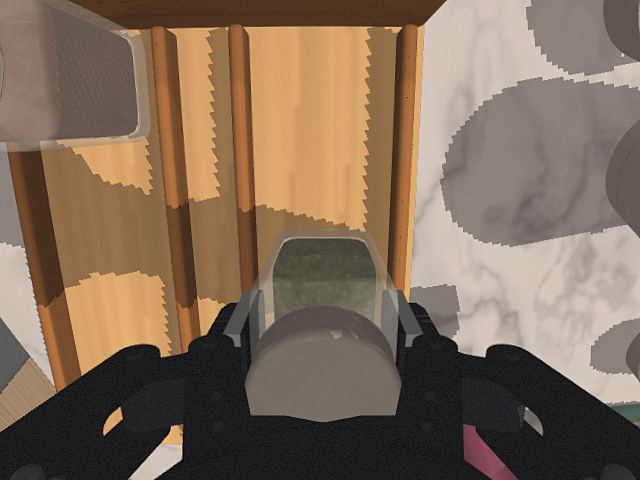

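step_arm(steps=[0.45, 0.01, 0, -0.001, 0, 0, 0, 0.45, 0.035, 0, -0.001, 0, 0, 0, 0.45, 0.07, 0, -0.001, 0, 0, 0, 0.45, 0.105, 0, -0.001, 0, 0, 0, 0.45, 0.14, 0, -0.001, 0, 0, 0, 0.45, 0.175, 0, -0.001, 0, 0, 0, 0.45, 0.21, 0, -0.001, 0, 0, 0, 0.45, 0.24, 0, -0.001, 0, 0, 0, 0.45, 0.26, 0, -0.001, 0, 0, 0, 0.45, 0.26, 0, -0.001, 0, 0, 0])

```text
time_s: 21.8
position: [0.5771, 0.1592, 0.0738]
tool_rot: [[0.214, 0.976, -0.051], [0.947, -0.22, -0.235], [-0.241, 0.002, -0.971]]
ft_force: [0.5, 3.1, 1.2]
grip_width: 0.0448
```

```bash
python3 cap.py -.048 w20
```

```text
tcp [ 0.0693 -0.0479  0.0526] [-0.1056  0.0694 -0.0345] F [2.7628 0.1711 1.9755] w 0.044772344876225605
cap tilt [-3.0173 -0.3307] 11287 [[0.06943256248677428, -0.06551208779473429, 0.09243157441855282], [0.07957878974011977, -0.048051768846433765, 0.09466508956218665], [0.09112553324239095, -0.030326488605849806, 0.09605489517991476]] front-edge centre x 0.07112553324239095
circle 0.07535059750080109 -0.04787145555019379 0.018971934914588928
```

View pics/w20.png

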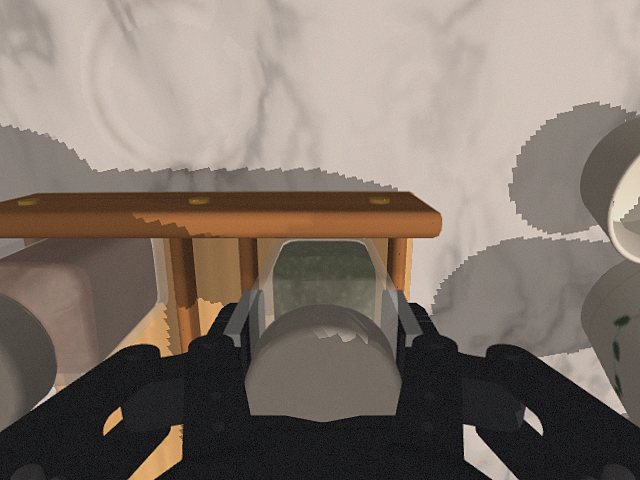

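step_arm(steps=[0.5, 0, 0, 0, 0, 0, 0, 0.54, 0, 0, 0, 0, 0, 0, 0.58, 0, 0, 0, 0, 0, 0, 0.58, 0, 0, 0, 0, 0, 0, 0.5, 0, 0, 0, 0, 0, 0, 0.45, 0, 0, 0, 0, 0, 0, 0.45, 0, 0, 0, 0, 0, 0, 0.45, 0, 0, 0, 0, 0, 0])

```text
time_s: 22.65
position: [0.5766, 0.1578, 0.0738]
tool_rot: [[0.214, 0.975, -0.053], [0.946, -0.221, -0.236], [-0.242, 0.001, -0.97]]
ft_force: [-0.6, 0.2, -1.4]
grip_width: 0.0447
```

```bash
python3 cap.py -.048 w21
```

```text
tcp [ 0.0679 -0.0478  0.0523] [-0.0401 -0.0174  0.0055] F [ 0.3833  0.5793 -1.3079] w 0.04473489511371202
cap tilt [-1.6518 -0.4631] 10182 [[0.06817713524001574, -0.06533651786079107, 0.09246826676104657], [0.07765526577249182, -0.04773337286062826, 0.09451014657466926], [0.0884798069666065, -0.030251042414099535, 0.09581494095582327]] front-edge centre x 0.0684798069666065
circle 0.07316484302282333 -0.04773464798927307 0.018942777067422867
```

step_arm(steps=[0.45, 0.006, 0, 0, 0, 0, 0, 0.45, 0.012, 0, 0, 0, 0, 0, 0.45, 0.018, 0, 0, 0, 0, 0, 0.45, 0.022, 0, 0, 0, 0, 0, 0.45, 0.026, 0, 0, 0, 0, 0, 0.45, 0.028, 0, 0, 0, 0, 0, 0.45, 0.028, 0, 0, 0, 0, 0])

```text
time_s: 23.4
position: [0.5784, 0.1655, 0.072]
tool_rot: [[0.214, 0.975, -0.053], [0.946, -0.221, -0.237], [-0.243, 0.001, -0.97]]
ft_force: [-1.3, -3.1, 0.3]
grip_width: 0.0447
```

```bash
python3 cap.py -.048 w22
```

```text
tcp [ 0.076  -0.0478  0.0524] [-0.0391 -0.0613  0.0032] F [-3.264   0.5399 -0.5314] w 0.04471039091164239
cap tilt [-1.8491 -0.4597] 10175 [[0.07627526109344761, -0.06534728004692231, 0.0925238098591571], [0.0857581824434201, -0.0477866092980445, 0.0946161106114196], [0.09652348435015916, -0.030347187822456823, 0.09595523428864682]] front-edge centre x 0.07652348435015915
circle 0.08184318244457245 -0.0478135421872139 0.01894429884850979
```

Contact with the stop (about −3 N). A touch more, then release and retreat.

step_arm(steps=[0.45, 0.002, 0, 0, 0, 0, 0, 0.45, 0.002, 0, 0, 0, 0, 0, 0.5, 0.002, 0, 0, 0, 0, 0, 0.55, 0.002, 0, 0, 0, 0, 0, 0.62, 0.001, 0, 0, 0, 0, 0, 0.62, 0.001, 0, 0, 0, 0, 0, 0.62, 0, 0, -0.05, 0, 0, 0, 0.62, 0, 0, -0.15, 0, 0, 0, 0.62, 0, 0, -0.28, 0, 0, 0, 0.62, 0, 0, -0.28, 0, 0, 0])

```text
time_s: 24.45
position: [0.5849, 0.1872, 0.1585]
tool_rot: [[0.215, 0.976, -0.043], [0.947, -0.219, -0.234], [-0.238, 0.01, -0.971]]
ft_force: [-0.2, -0.5, 0.7]
grip_width: 0.0529
```

step_arm(steps=[0.62, 0, 0, -0.08, 0, 0, 0, 0.62, -0.15, -0.05, -0.12, 0, 0, 0, 0.62, -0.3, -0.1, -0.12, 0, 0, 0, 0.62, -0.4, -0.14, -0.12, 0, 0, 0, 0.62, -0.4, -0.14, -0.12, 0, 0, 0, 0.62, -0.4, -0.14, -0.12, 0, 0, 0])

```text
time_s: 25.05
position: [0.5182, 0.0898, 0.2174]
tool_rot: [[0.215, 0.975, -0.052], [0.946, -0.221, -0.236], [-0.242, 0.002, -0.97]]
ft_force: [0.1, 1.6, -0.6]
grip_width: 0.053
```

```bash
python3 gap.py -.048; python3 gap.py .048;python3 - <<'E'
from h import *
im,d=imaging.get_image("wrist");cv2.imwrite("pics/w23.png",im)
im,d=imaging.get_image("top");crop(im,180,90,500,330,2.4,"pics/t23.png")
print(env.observe()["ft_force"])
E
```

```text
(array([-0.0438, -0.0058,  0.1725]), array([-0.0801,  0.0242,  0.0611]))
stop top x [0.0806 0.0932] 61
cap 0.07607290148735046 -0.04784560576081276 0.019981643185019493 0.09416343962646241 tilt [ 2.5746 -2.118 ] floor -0.0008103709927496388 gap mm -18.452095748371317
rail -0.0805 1132 -0.08026633625677158
rail -0.0155 1510 -0.015042744323264596
rail 0.0155 1585 0.014940838407629178
rail 0.0805 1119 0.08001917288725315
(array([-0.0432, -0.0059,  0.1722]), array([-0.0572,  0.0122,  0.005 ]))
stop top x [0.0805 0.0953] 37
cap 0.07443759590387344 0.04808809980750084 0.019986284896731377 0.0941448205841911 tilt [2.7039 1.7516] floor -0.0006986807956167898 gap mm -16.9586398807856
rail -0.0805 1135 -0.08016560714134967
rail -0.0155 1504 -0.014951931345552026
rail 0.0155 1576 0.015041933188119201
rail 0.0805 1111 0.08010336344593956
[-0.13099148  0.1072052  -0.10638798]
```

View pics/w23.png

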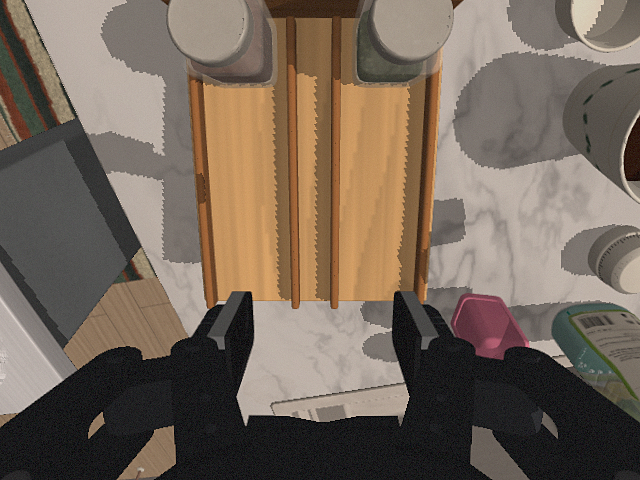

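View pics/t23.png

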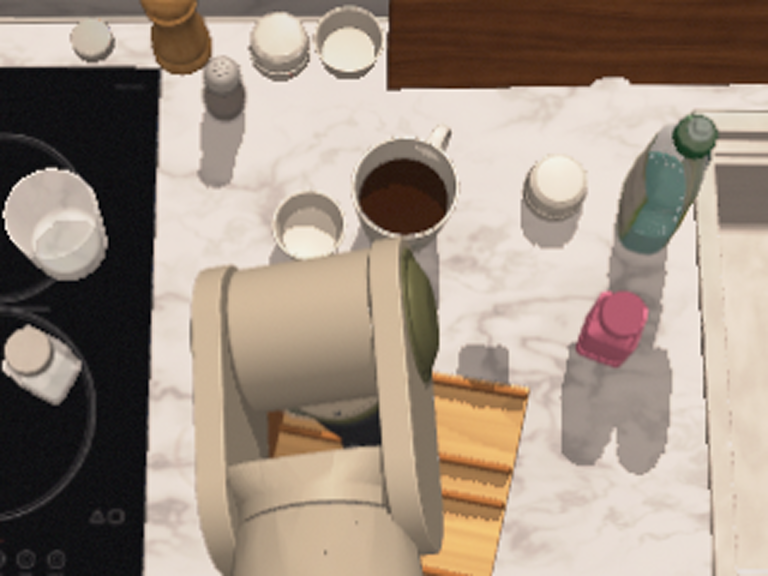

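step_arm(steps=[0.62, 0.15, 0, -0.12, 0, 0, 0, 0.62, 0.28, -0.02, -0.15, 0, 0, 0, 0.62, 0.28, -0.02, -0.15, 0, 0, 0, 0.62, 0.28, -0.02, -0.15, 0, 0, 0, 0.62, 0.28, -0.02, -0.15, 0, 0, 0])

```text
time_s: 25.75
position: [0.5326, 0.181, 0.2401]
tool_rot: [[0.214, 0.975, -0.054], [0.946, -0.221, -0.237], [-0.243, 0.0, -0.97]]
ft_force: [1.6, -0.6, -0.3]
grip_width: 0.0528
```

```bash
cat > fin.py <<'E'
from tray import *
print(intray()[:2],env.observe()["ft_force"])
im,d=imaging.get_image("wrist");c=imaging.get_calibration("wrist");cv2.imwrite("pics/w24.png",im)
P,uv=cloud(c,d);q=(P-O)@F0
S=q[(abs(q[:,0]-.1)<.02)&(q[:,2]>.038)&(q[:,2]<.05)&(abs(q[:,1])<.014)]
x0=np.percentile(S[:,0],2);print("stop top",x0,np.percentile(S[:,0],98),len(S))
for y in(.048,-.048):
    C=q[(q[:,2]>.09)&(q[:,2]<.1)&(abs(q[:,1]-y)<.03)&(q[:,0]>0)]
    (cx,cy),rad=cv2.minEnclosingCircle(C[:,:2].astype(np.float32));m=np.hypot(C[:,0]-cx,C[:,1]-cy)<.016;C=C[m]
    k=np.linalg.lstsq(np.c_[C[:,:2],np.ones(len(C))],C[:,2],rcond=None)[0]
    B=q[(q[:,2]>.02)&(q[:,2]<.07)&(abs(q[:,1]-y)<.03)&(q[:,0]>0.02)&(q[:,0]<.098)]
    print(y,"cap",cx,cy,rad,np.median(C[:,2]),"tilt",np.degrees(k[:2]),"gap",(x0-.023-cx)*1e3,"body x",np.percentile(B[:,0],[1,99]))
E
python3 fin.py
```

```text
(array([0.0401, 0.0003, 0.2167]), array([-0.0031, -0.0577, -0.0081])) [ 1.6065 -0.5662 -0.2786]
stop top 0.09889575239411055 0.10811520507478994 533
0.048 cap 0.07456419616937637 0.047750405967235565 0.01987067051231861 0.094556517118677 tilt [1.0174 0.1473] gap 1.3315562247341872 body x [0.0531 0.098 ]
-0.048 cap 0.07550700008869171 -0.048135869204998016 0.02008221670985222 0.09460072953588183 tilt [ 0.5051 -0.4975] gap 0.3887523054188491 body x [0.0542 0.0978]
```

View pics/w24.png

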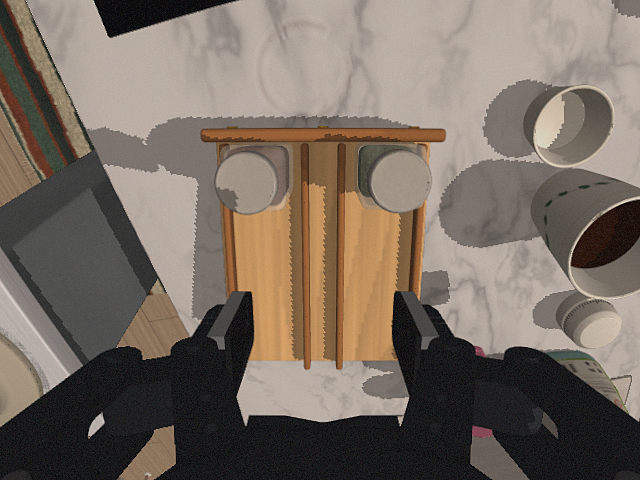

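```bash
python3 -c "
from rig import close_job
print(close_job())"
```

```text
the job is handed in; nothing more can be done
None
```

I put both jars away and handed the job in at about 26 s of robot time; no verdict was reported. The reddish-brown jar is in the left lane and the dark green jar in the right. Each was stood in the upper half of its lane and slid down to the back stop before I let it go.

**Last wrist-camera check:**

| | Red jar | Green jar |
|---|---|---|
| Gap to the stop | about 1.3 mm | about 0.4 mm |
| Distance from lane centre | under 0.5 mm | under 0.5 mm |
| Tilt from square to the floor | about 1.0° | about 0.7° |

The gripper was clear above both jars. The mug, timer, ramekin, soap, glass, empty jar and pink jar look unmoved in the last top-camera picture.

**What went wrong or disagreed:**
- **Red jar leaned:** I pressed too hard on its first slide, and it leaned about 20° in the grip. I turned it upright on the floor without lifting it noticeably, let go, gripped it again lightly and finished the slide. The green jar went down with almost no pressure and one re-grip.
- **Extra release for each jar:** because of those re-grips, each jar was let go once partway down its lane (the green one about 8 mm short of the stop). The green jar was also let go and re-gripped once where I first stood it.
- **Measurements:** the network's left-stop point was about 8 mm off my fit to the tray's rails, so I used the rail fit. Two other views put the red jar's gap at about 0.5 and 2 mm, within the 4 mm limit.

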